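Reassemble the seal-paste canister on its stand

ROBOT

A 6-joint arm with a two-finger parallel gripper is mounted at the origin on the work surface. World frame = base frame: x ahead of the robot, y to its left, z up, the work surface at z = 0. Lengths are in m, angles in rad, forces in N, time in s.
With the tool pointing down it reaches from about 0.3 to 0.775 m from the base axis. Payload 14.6 kg.
Tool frame: the origin (TCP) lies between the finger pads; the fingertips stand 8 mm ahead of it and the grasp point (between the pads) lies 11 mm behind it; x points along the fingers, y is the direction in which the jaws open and shut, and the axes are right-handed (so a half turn about x gives the same grasp; the last joint's range is limited). The gripper opens to 94 mm and grips with 3 to 60 N. Pads are 16 mm wide; open, the fingers measure 119 mm over their backs; the gripper's body (75 mm by 177 mm) begins 78 mm behind the grasp point.
Start: joints at [-1.396, 0.3, 1.521, -0, 1.321, -0.067], TCP at [0.132, -0.534, 0.183] pointing down, gripper open.
Joint ranges: [-3.03, 3.03], [-0.79, 2.21], [0.23, 2.52], [-1.04, 4.18], [0, 3.07], [-2.55, 2.55]. Speed limits (rad/s): [2.22, 2.22, 2.57, 3.14, 3.14, 3.14].

INTERFACE

Orientations are given as [roll, pitch, yaw] about the fixed x, y, z axes, in that order (R = Rz(yaw) Ry(pitch) Rx(roll)).
In Python, from station import ctrl gives the robot as it stands.
- The arm moves only by the shell command python3 -m creep 'ROWS' [FORCE]. ROWS is a JSON object of lists of equal length, an entry for each row: "hand": the closure, from -1 (fully open) to 1 (shut); "slide": the shift along the tool's x, y, z in m, a list of three; "spin": the turn about the tool's x in degrees. A call has 1 to 12 rows; each row is the pose to reach, as a shift and turn from the pose commanded when the call began, along the tool's axes at that moment; what a row does not reach only later rows make up. A row lasts 1/12 s, in which the tool goes at most 41.7 mm and 7.16 degrees, less where a joint would pass 70% of its speed; a pose out of reach is approached as far as the arm can. A call with a gripper value outside its range is refused whole. The fingers move at their own pace and stop on an object; FORCE is the grip in N (left out, the last holds). Time passes only in rows, so rows that repeat a pose let the fingers close. It gives the time, the measured TCP pose, the force and the opening at its end, in the units of the state.
- ctrl.get_obs(): the state, without advancing time (a new reading comes with each control period).
- ctrl.camera(name): name is "scene" or "side" or "wrist"; returns the picture (480x640x3 uint8, red, green, blue); there is no depth.
- ctrl.calibration(name): a dict with "K" (3x3 intrinsics, pixels), "k1" (the pictures are not rectified: a ray, as slopes to the right and down, at radius r is drawn at 1 + k1 r^2 times it, then the intrinsics apply), "R" (3x3) and "t" (3): a world point X has camera coordinates R X + t. Camera axes: x right, y down, z forward; pixel columns grow to the right and rows downward; lengths in m; the calibration is good to about 2 mm. A picture is of the moment at which its call begins: read the wrist's pose just before it. calibration takes no time and is no camera call; for the wrist camera it gives the pose at the moment of the call.
- ctrl.hand_in(): hands the job in, once; it reports no verdict.
The state is a dict: "time_s": time; "qpos": joint angles; "joint_vel": joint speeds; "tau": joint torques, N m; "ee_pos": TCP position; "eef_rot": TCP orientation; "force": force on the tool from outside, world axes, zero at the start; "moment": the same for the moment, N m; "grip_width": finger opening in m.
Only numpy, scipy, OpenCV 4.12 (cv2) and the standard library are available. Lean on these libraries where they do the work, as an engineer would, in place of code of your own. Each camera call takes 0.05 s, during which the arm holds its last target.

TASK

The seal-paste canister has been washed and lies about the desk in pieces: put it together again on its round wooden stand. First set the low wooden base in the stand's recess, then the open porcelain pot upright in the base, then the porcelain lid on the pot, and last the tall wooden cap over it all, down until it sits on the base's shoulder. Place the porcelain gently rather than dropping it, let go of each piece before taking the next, and leave the inkstone, paperweight, water bowl and brush rest where they are.

Things in the scene. Friction and masses are not known exactly. Their poses are not given: they have to be found in the camera images.
- stand: Round turned dark-wood stand, fixed to the desk: 92 mm diameter, 18 mm high, with a flat round recess in its top, 68 mm diameter and 4 mm deep (recess floor 14 mm above the desk). Origin: centre of the underside, z up.
- stand_seat (a point): Centre of the floor of the stand's recess, 14 mm above the desk, z up; the base's underside belongs here.
- base: Low open dark-wood base of the canister, loose, upright, about 100 g: body 62 mm diameter, 20 mm high; above it a collar of 52 mm diameter from 20 to 28 mm, which leaves a 5 mm wide shoulder all round at 20 mm. Round bore of 46 mm diameter, open at the top, its floor 6 mm above the underside. Origin: centre of the underside, z up.
- pot: Open white porcelain pot, loose, upright, about 70 g: 40 mm outer diameter, 46 mm high, wall 3 mm, foot bevelled to 36 mm over the lowest 4 mm. It stands on the floor of the base's bore with 3 mm play all round, its origin then 6 mm above the base's and its top 24 mm above the collar. Origin: centre of the underside, z up.
- pot_lid: Small white porcelain lid, loose, upright on its plug, about 35 g: plug 28 mm diameter from 0 to 5 mm, disc 40 mm diameter from 5 to 9 mm sloping up to 12 mm, knob 14 mm diameter from 12 to 25 mm. Seated, the plug is in the pot's mouth (3 mm play) and the disc on its rim, the lid's origin 41 mm above the pot's. Origin: centre of the plug's underside, z up.
- cap: Tall hollow dark-wood cap, loose, mouth down, about 100 g: 62 mm diameter, bore 56 mm diameter and 56 mm deep; top closed up to 64 mm, on it a round finial 20 mm diameter from 64 to 80 mm. It slips over the base's collar (2 mm play) and rests on the shoulder, origin 20 mm above the base's, with 4 mm free above the lid's knob. Origin: centre of the lower rim's plane, z up.
- inkstone: Black rectangular inkstone with a raised rim, 110 x 78 x 24 mm, loose; bystander, leave alone. Origin: centre of the underside, x along its length.
- paperweight: Black bar paperweight, 260 mm long (its y axis), 30 mm wide, 24 mm high, loose; bystander, leave alone. Origin: centre of the underside.
- water_bowl: White porcelain bowl, 100 mm rim diameter, 45 mm high, loose; bystander, leave alone. Origin: centre of the underside.
- brush_rest: White porcelain brush rest with five peaks in a row, 100 mm long (its y axis), 22 mm wide, 42 mm high, loose; bystander, leave alone. Origin: centre of the underside.
Not all that is in view belongs to the job. Leave any blue, orange or purple look-alike of the cap alone.

How it is judged:
On the way, in this order (a step that is already met when the one before it is completed fails the run):
1. the base sits in the stand's recess, let go (horizontal distance between base and stand_seat below 0.006 m and z of base in the frame of stand_seat between -0.0025 and 0.0025 m and angle between base's own z axis and vertical below 0.06 rad and contact force between the fingers and base below 0.05 N), for 0.2 s.
2. the pot stands upright in the base, let go (horizontal distance between pot and base below 0.006 m and z of pot in the frame of base between 0.0035 and 0.0085 m and angle between pot's own z axis and vertical below 0.06 rad and contact force between the fingers and pot below 0.05 N), for 0.2 s.
3. the lid is on the pot, let go (horizontal distance between pot_lid and pot below 0.006 m and z of pot_lid in the frame of pot between 0.0385 and 0.0435 m and angle between pot_lid's own z axis and vertical below 0.06 rad and contact force between the fingers and pot_lid below 0.05 N), for 0.2 s.
4. the cap sits on the base's shoulder over pot and lid, let go (horizontal distance between cap and base below 0.005 m and z of cap in the frame of base between 0.0175 and 0.0225 m and angle between cap's own z axis and vertical below 0.06 rad and contact force between the fingers and cap below 0.05 N), for 0.2 s.
At the end, for the whole second after the job is handed in: Base flat in the recess of the stand (centre within 6 mm), pot on the floor of the base's bore (within 6 mm), lid on the pot's rim (within 6 mm) and cap down on the base's shoulder (within 5 mm), each at its seated height within 2.5 mm, upright within 0.06 rad, released and at rest (all of step 1 and all of step 2 and all of step 3 and all of step 4 and linear speed of each of base, pot, pot_lid, cap below 0.02 m/s); the robot touches nothing.
It fails at once if the inkstone, paperweight, water bowl or brush rest is shifted by more than 20 mm (distance of any of inkstone, paperweight, water_bowl, brush_rest from where it was at the start of the episode above 0.02 m).
It fails at once if the porcelain pot is dropped (falls faster than 0.6 m/s, unheld) (contact force between the fingers and pot below 0.05 N and linear speed of pot above 0.6 m/s).
It fails at once if the porcelain lid is dropped (falls faster than 0.6 m/s, unheld) (contact force between the fingers and pot_lid below 0.05 N and linear speed of pot_lid above 0.6 m/s).
It also fails if it takes over 133 s, if anything falls off the work surface, if the arm or the gripper's body presses on something with over 40 N, if the wrist force passes 120 N, or if a joint passes its speed limit or range.

## Working session

There is one attempt and no reset: what is moved stays moved. The work goes in short steps, Python scripts to look and compute and a shell command to move; the robot and the scene stay as the last step left them, time stands still between calls to the robot, and variables do not carry over. Pictures are saved under pics/ and viewed, and the job is handed in when it is done.

```bash
ls; mkdir -p pics
python3 - <<'E'
from station import ctrl
import cv2
o=ctrl.get_obs(); print(o)
for n in ["scene","side","wrist"]:
    c=ctrl.calibration(n); print(n,c)
    cv2.imwrite(f"pics/{n}0.png",ctrl.camera(n)[:,:,::-1])
E
```

```text
pics
{'time_s': 0.0, 'qpos': array([-1.39561272e+00,  3.00450792e-01,  1.52159413e+00, -2.95705481e-05,
        1.32069474e+00, -6.66042254e-02]), 'joint_vel': array([-0.00183985,  0.00048422,  0.00163499,  0.00038592,  0.00150656,
       -0.00017458]), 'tau': array([-2.26652010e-03, -5.31809628e+01, -3.52741098e+01,  7.06409407e-02,
        2.44026049e-02, -4.52106781e-05]), 'ee_pos': array([ 0.13162688, -0.53371531,  0.18249196]), 'eef_rot': array([-1.61243472,  1.56964896,  1.7709531 ]), 'force': array([ 0.2633761 , -0.2857441 , -0.34224134]), 'moment': array([0.00754153, 0.05270174, 0.03245877]), 'grip_width': 0.09398775982059021}
scene {'K': array([[553.23883472,   0.        , 315.40135737],
       [  0.        , 553.23883472, 231.25991394],
       [  0.        ,   0.        ,   1.        ]]), 'k1': -0.10522161331017008, 'R': array([[-0.67932829,  0.73376005,  0.0104532 ],
       [ 0.63482047,  0.59475474, -0.49322385],
       [-0.36812505, -0.32842501, -0.86983962]]), 't': array([ 0.40038997, -0.37162034,  1.46356574])}
side {'K': array([[441.48653004,   0.        , 323.23120458],
       [  0.        , 441.48653004, 235.2195104 ],
       [  0.        ,   0.        ,   1.        ]]), 'k1': -0.0766451696553978, 'R': array([[-0.96815196, -0.25031107, -0.00511454],
       [-0.17155613,  0.67814571, -0.7146236 ],
       [ 0.1823466 , -0.6909868 , -0.6994905 ]]), 't': array([0.58613237, 0.13954322, 0.81053837])}
wrist {'K': array([[330.71239128,   0.        , 322.27451909],
       [  0.        , 330.71239128, 233.84384158],
       [  0.        ,   0.        ,   1.        ]]), 'k1': -0.03169366345729866, 'R': array([[ 0.23821161, -0.97121272, -0.0010367 ],
       [-0.93697526, -0.23009477,  0.26293301],
       [-0.25560242, -0.06166233, -0.96481354]]), 't': array([-0.54918229, -0.02679122,  0.39033959])}
```

View pics/scene0.png

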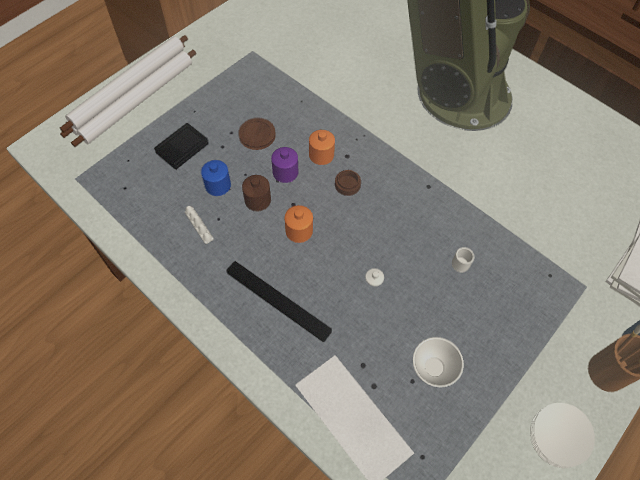

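View pics/side0.png

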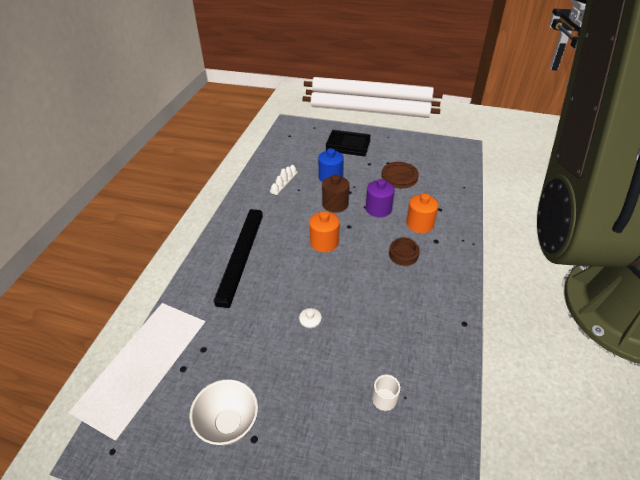

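View pics/wrist0.png

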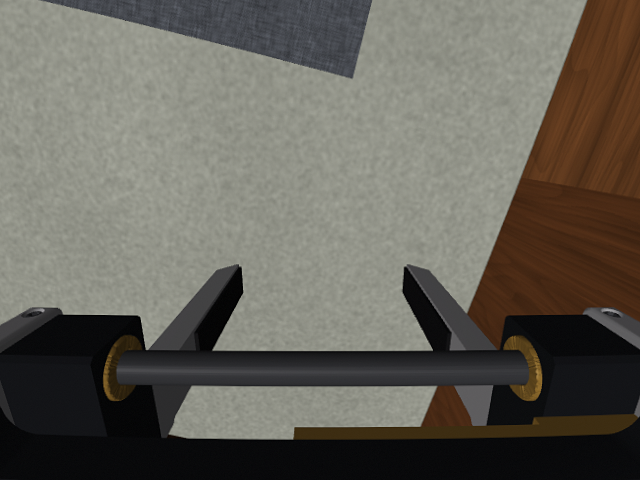

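The scene view shows the stand at about (257,133), base (348,182), pot (464,260), lid (375,277) and cap (257,192). Blue, purple and orange look-alikes stand near the cap.

```bash
cat > h.py <<'E'
import numpy as np, cv2
def und(c,uv):
    d=np.array([c['k1'],0,0,0,0.]) 
    return cv2.undistortPoints(np.array(uv,float).reshape(-1,1,2),c['K'],d).reshape(-1,2)
def plane(c,uv,z):
    p=und(c,uv); r=np.c_[p,np.ones(len(p))]@c['R']   # R^T d
    o=-c['R'].T@c['t']
    return o+r*((z-o[2])/r[:,2])[:,None]
def proj(c,X):
    X=np.atleast_2d(X).astype(float)
    return cv2.projectPoints(X,cv2.Rodrigues(c['R'])[0],c['t'],c['K'],np.array([c['k1'],0,0,0,0.]))[0].reshape(-1,2)
def blobs(m,amin=60):
    n,l,s,ce=cv2.connectedComponentsWithStats(m.astype(np.uint8))
    return [(l==i,s[i],ce[i]) for i in range(1,n) if s[i][4]>=amin]
E
python3 - <<'E'
import cv2,numpy as np
from h import *
from station import ctrl
S={}
for n in ["scene","side"]:
    im=cv2.imread(f"pics/{n}0.png"); c=ctrl.calibration(n)
    hsv=cv2.cvtColor(im,cv2.COLOR_BGR2HSV)
    br=((hsv[...,0]<15)|(hsv[...,0]>170))&(hsv[...,1]>90)&(hsv[...,2]<130)
    wh=(hsv[...,1]<30)&(hsv[...,2]>165)
    for nm,m,zs in(("brown",br,.02),("white",wh,.02)):
        for b,s,ce in blobs(m,150):
            if s[4]>6000: continue
            print(n,nm,s,ce.round(1),plane(c,[ce],zs).round(3))
im=cv2.imread("pics/scene0.png")[100:300,190:490]
cv2.imwrite("pics/crop_a.png",cv2.resize(im,None,fx=2.6,fy=2.6,interpolation=cv2.INTER_CUBIC))
E
```

```text
scene brown [  0   0  43  26 580] [14.2  8.3] [[ 0.65  -1.199  0.02 ]]
scene brown [239 119  36  31 876] [256.7 133.5] [[ 0.491 -0.289  0.02 ]]
scene brown [335 170  25  25 381] [347.2 182. ] [[ 0.448 -0.03   0.02 ]]
scene brown [243 175  28  36 752] [256.8 191.7] [[ 0.611 -0.165  0.02 ]]
scene brown [  0 329  46  47 278] [ 20.6 353.4] [[ 1.212 -0.237  0.02 ]]
scene brown [617 334  23  32 311] [628.5 347.9] [[0.357 0.666 0.02 ]]
scene brown [  66  355  151  125 2408] [147.4 419. ] [[1.111 0.051 0.02 ]]
scene brown [601 363  39  28 311] [620.8 381.1] [[0.43  0.688 0.02 ]]
scene brown [187 383  45  46 175] [207.3 406.7] [[1.017 0.116 0.02 ]]
scene brown [ 153  394  124   86 3462] [219.1 447.4] [[1.052 0.187 0.02 ]]
scene brown [596 408  44  72 731] [619.5 451.4] [[0.553 0.754 0.02 ]]
scene brown [243 439  69  41 987] [280.9 464.4] [[0.996 0.29  0.02 ]]
scene white [  0  17  25  30 200] [ 9.6 31.9] [[ 0.716 -1.111  0.02 ]]
scene white [187 206  26  37 283] [199.1 224.7] [[ 0.761 -0.196  0.02 ]]
scene white [366 269  18  17 235] [374.7 276.9] [[0.591 0.173 0.02 ]]
scene white [ 413  337 
[... 481 characters left out ...]
]]
side brown [ 88 266  50  14 226] [115.3 272.2] [[0.985 0.173 0.02 ]]
side brown [ 14 271 106  35 558] [ 66.1 290. ] [[1.055 0.237 0.02 ]]
side brown [  0 342  77  29 493] [ 42.2 357.8] [[1.001 0.376 0.02 ]]
side brown [  0 365  61  28 460] [ 29.2 380.4] [[0.995 0.418 0.02 ]]
side brown [  0 385  54  26 683] [ 25.2 398. ] [[0.98  0.445 0.02 ]]
side brown [  0 428  27  34 583] [  9.8 444.1] [[0.954 0.515 0.02 ]]
side white [270 165  28  30 371] [283.  178.9] [[ 0.757 -0.195  0.02 ]]
side white [299 308  23  20 355] [309.8 317.6] [[0.584 0.178 0.02 ]]
side white [373 374  28  37 769] [385.6 392. ] [[0.432 0.284 0.02 ]]
side white [ 189  379   69   66 2822] [225.7 407.8] [[0.663 0.37  0.02 ]]
```

View pics/crop_a.png

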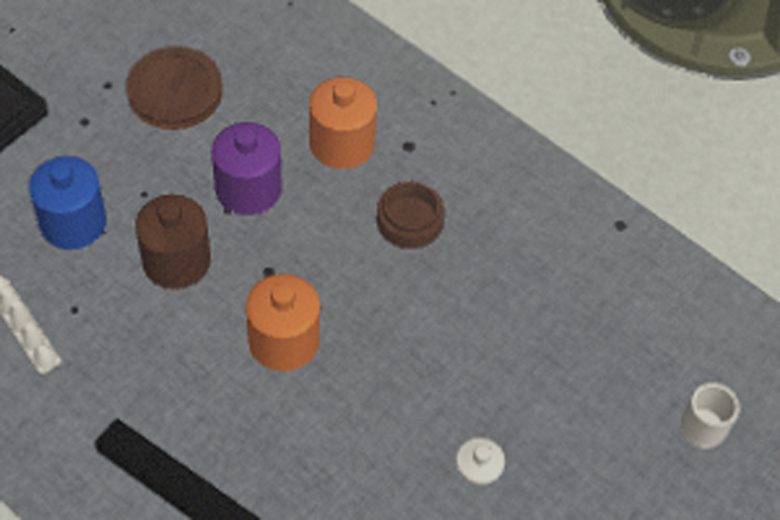

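```bash
cat >> h.py <<'E'
from scipy.spatial.transform import Rotation as Ro
def tool(o): return Ro.from_euler('xyz',o['eef_rot']).as_matrix()
def slide(o,target):
    """tool-axis shift in mm from measured pose to world target"""
    return (tool(o).T@(np.array(target)-o['ee_pos'])*1000).round(1)
E
python3 - <<'E'
import cv2,numpy as np
from h import *
from station import ctrl
o=ctrl.get_obs();print(tool(o).round(4))
C={n:ctrl.calibration(n) for n in("scene","side")}
R={n:[] for n in C}
for n in C:
    im=cv2.imread(f"pics/{n}0.png");hsv=cv2.cvtColor(im,cv2.COLOR_BGR2HSV).astype(int);H,Sa,V=hsv[...,0],hsv[...,1],hsv[...,2]
    br=((H<15)|(H>170))&(Sa>90)&(V<130)
    wh=(Sa<40)&(V>125)
    M={"blue":(H>105)&(H<125)&(Sa>130),"purple":(H>130)&(H<160)&(Sa>110),"orange":(H>3)&(H<18)&(Sa>150)&(V>140),"black":(V<45)}
    box={"scene":(60,90,480,360),"side":(200,110,480,450)}[n]
    for k,m in M.items():
        for b,s,ce in blobs(m,150):
            if box[0]<ce[0]<box[2] and box[1]<ce[1]<box[3]: print(n,k,s,ce.round(1),plane(C[n],[ce],.035).round(3))
def tri(a,b):
    A=[];B=[]
    for n,uv in(("scene",a),("side",b)):
        c=C[n];p=und(c,[uv])[0]
        for i in(0,1):
            A.append(c['R'][i]-p[i]*c['R'][2]);B.append(p[i]*c['t'][2]-c['t'][i])
    return np.linalg.lstsq(np.array(A),np.array(B),rcond=None)[0]
for nm,a,b in(("stand",(256.7,133.5),(399.9,174.2)),("base",(347.4,182.3),(403.8,251.2)),("cap",(256.8,191.7),(335,193.4)),("lid",(374.7,276.9),(309.8,317.6)),("pot",(463.6,260),(385.6,392))):
    print(nm,tri(a,b).round(4))
E
```

```text
[[-2.000e-04  2.395e-01 -9.709e-01]
 [ 9.000e-04 -9.709e-01 -2.395e-01]
 [-1.000e+00 -9.000e-04 -0.000e+00]]
scene blue [202 160  29  36 805] [215.8 177.4] [[ 0.654 -0.255  0.035]]
scene purple [272 147  26  35 752] [284.9 164. ] [[ 0.518 -0.164  0.035]]
scene orange [309 130  26  34 616] [322.7 145.4] [[ 0.416 -0.137  0.035]]
scene orange [285 206  28  36 760] [299.8 222.3] [[ 0.609 -0.029  0.035]]
scene black [ 154  123   54   46 1144] [180.5 146.4] [[ 0.652 -0.385  0.035]]
scene black [ 227  261  104   81 1756] [278.9 300.9] [[0.773 0.068 0.035]]
side blue [318 148  26  34 641] [330.  163.5] [[ 0.656 -0.264  0.035]]
side purple [365 179  30  38 899] [379.4 197.9] [[ 0.517 -0.162  0.035]]
side orange [176 112  75  13 316] [211.8 117.7] [[ 1.04  -0.403  0.035]]
side orange [407 193  31  40 971] [421.9 213. ] [[ 0.419 -0.134  0.035]]
side orange [ 309  211   31   41 1039] [323.9 231.2] [[ 0.611 -0.027  0.035]]
side black [326 130  44  26 848] [348.3 142.3] [[ 0.632 -0.369  0.035]]
side black [ 214  209   48   99 1622] [237.9 259.8] [[0.754 0.092 0.035]]
stand [ 0.4851 -0.2962  0.0099]
base [ 0.4429 -0.0331  0.0112]
cap [ 0.6173 -0.1567  0.0331]
lid [0.5864 0.1704 0.0083]
pot [0.4324 0.2897 0.029 ]
```

Run:
```python
from h import *
from station import ctrl
o=ctrl.get_obs();c=ctrl.calibration("wrist");T=tool(o)
print("cam in tool", (T.T@(-c['R'].T@c['t']-o['ee_pos'])).round(4))
print("cam R in tool",(T.T@c['R'].T).round(4))
for dx in(0,.05,.1,.15,.18): print(dx, proj(c,o['ee_pos']+T[:,0]*dx).round(0))
print(slide(o,[.444,-.03,.19]))
```

```text
cam in tool [-0.2005 -0.0003 -0.0761]
cam R in tool [[-0.000e+00 -2.630e-01  9.648e-01]
 [ 1.000e+00 -1.200e-03 -3.000e-04]
 [ 1.300e-03  9.648e-01  2.630e-01]]
0 [[323. 266.]]
0.05 [[323. 243.]]
0.1 [[323. 228.]]
0.15 [[323. 217.]]
0.18 [[323. 211.]]
[  -7.  -414.3 -423.9]
```

```bash
python3 -m creep '{"hand":[-1,-1,-1,-1,-1,-1,-1,-1,-1,-1,-1,-1],"slide":[[-0.007,-0.035,-0.035],[-0.007,-0.07,-0.07],[-0.007,-0.105,-0.105],[-0.007,-0.14,-0.14],[-0.007,-0.175,-0.175],[-0.007,-0.21,-0.21],[-0.007,-0.245,-0.245],[-0.007,-0.28,-0.28],[-0.007,-0.31,-0.315],[-0.007,-0.345,-0.35],[-0.007,-0.38,-0.39],[-0.007,-0.414,-0.424]],"spin":[2,4,6,8,10,12,13.8,13.8,13.8,13.8,13.8,13.8]}' 30
python3 -m creep '{"hand":[-1,-1,-1,-1],"slide":[[0,0,0],[0,0,0],[0,0,0],[0,0,0]],"spin":[0,0,0,0]}'
python3 - <<'E'
from h import *
from station import ctrl
o=ctrl.get_obs();print(o['time_s'],o['ee_pos'],tool(o).round(3),o['joint_vel'].round(3))
cv2.imwrite("pics/w1.png",ctrl.camera("wrist")[:,:,::-1])
E
```

```text
time_s: 1.15
ee_pos: [0.3948, -0.1069, 0.1902]
eef_rot: [2.68, 1.57, -0.461]
force: [1.3, 0.1, 0.5]
grip_width: 0.094
time_s: 1.48
ee_pos: [0.3936, -0.1099, 0.19]
eef_rot: [0.228, 1.571, -2.914]
force: [-1.2, -0.2, 0.9]
grip_width: 0.0941
1.4833 [ 0.39362947 -0.1099087   0.18997715] [[-0.    -0.001 -1.   ]
 [-0.    -1.     0.001]
 [-1.     0.     0.   ]] [-0.014 -0.    -0.001  0.002 -0.001  0.003]
```

View pics/w1.png

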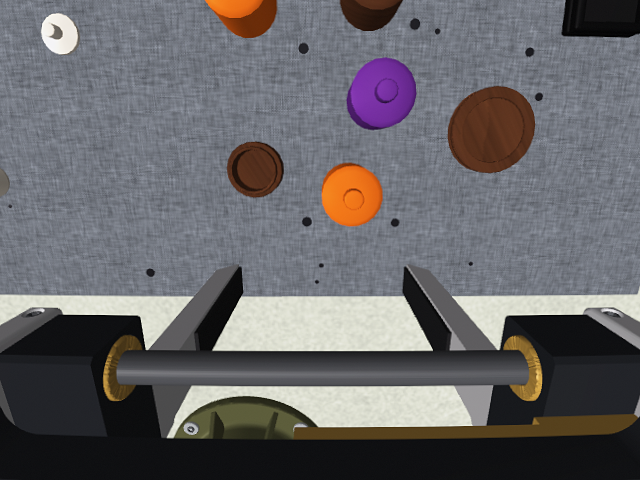

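The picture shows the base at (255,169), stand (492,130) and orange decoy (352,195). The move stopped short of the target because joint speed limited it.

```bash
cat >> h.py <<'E'
def brown(im):
    h=cv2.cvtColor(im,cv2.COLOR_RGB2HSV).astype(int)
    return ((h[...,0]<12)|(h[...,0]>170))&(h[...,1]>85)&(h[...,2]<135)
def white(im):
    h=cv2.cvtColor(im,cv2.COLOR_RGB2HSV).astype(int)
    return (h[...,1]<45)&(h[...,2]>150)
def hullc(b):
    p=np.argwhere(b)[:,::-1].astype(np.int32)
    hu=cv2.convexHull(p); m=cv2.moments(hu.astype(np.float32))
    return np.array([m['m10']/m['m00'],m['m01']/m['m00']]),hu,m['m00']
E
cat > look.py <<'E'
import sys
from h import *
from station import ctrl
# look.py tag mask(z brown/white) zmid
tag,k,z=sys.argv[1],sys.argv[2],float(sys.argv[3])
o=ctrl.get_obs();c=ctrl.calibration("wrist");im=ctrl.camera("wrist")
m={'brown':brown,'white':white}[k](im)
print('t',o['time_s'],'tcp',o['ee_pos'].round(4),'F',o['force'].round(1),'w',round(o['grip_width'],4))
v=im[:,:,::-1].copy()
for b,s,ce in blobs(m,200):
    q,hu,a=hullc(b)
    W=plane(c,[q],z)[0]
    P=plane(c,hu.reshape(-1,2),z)[:,:2]; d=2*np.linalg.norm(P-W[:2],axis=1)
    print(s,q.round(1),'world',W.round(4),'diam',d.min().round(4),d.max().round(4),'slide from tcp mm',slide(o,[W[0],W[1],o['ee_pos'][2]]))
    cv2.polylines(v,[hu],True,(0,255,0),1)
cv2.imwrite(f"pics/{tag}.png",v)
E
python3 look.py w1b brown 0.01
```

```text
t 1.5333 tcp [ 0.3937 -0.1101  0.1901] F [0.1 0.1 0.3] w 0.0938
[ 226    0   51   38 1054] [253.9  19. ] world [ 0.5947 -0.0401  0.01  ] diam 0.0313 0.0574 slide from tcp mm [  -0.   -70.2 -200.9]
[ 340    0   62   31 1394] [368.7  12.6] world [ 0.6001 -0.1578  0.01  ] diam 0.0332 0.0691 slide from tcp mm [  -0.    47.5 -206.5]
[ 448   86   87   87 5882] [490.9 129.2] world [ 0.4858 -0.2972  0.01  ] diam 0.0884 0.0978 slide from tcp mm [  0.  187.  -92.4]
[ 227  142   56   55 2424] [254.4 168.9] world [ 0.4425 -0.0329  0.01  ] diam 0.0597 0.0644 slide from tcp mm [ -0.  -77.2 -48.8]
```

```bash
python3 -m creep '{"hand":[-1,-1,-1,-1,-1,-1,-1,-1],"slide":[[0.02,-0.025,-0.015],[0.03,-0.05,-0.03],[0.04,-0.077,-0.049],[0.05,-0.077,-0.049],[0.05,-0.077,-0.049],[0.05,-0.077,-0.049],[0.05,-0.077,-0.049],[0.05,-0.077,-0.049]],"spin":[0,0,0,0,0,0,0,0]}' 
python3 look.py w2 brown 0.01
```

```text
time_s: 2.25
ee_pos: [0.443, -0.033, 0.1408]
eef_rot: [2.937, 1.57, -0.205]
force: [0.3, 0.2, -0.2]
grip_width: 0.0942
t 2.25 tcp [ 0.443  -0.033   0.1408] F [ 0.3  0.2 -0.2] w 0.0942
[ 425    0  101   72 5574] [471.8  31.1] world [ 0.6188 -0.1684  0.01  ] diam 0.0554 0.1041 slide from tcp mm [   0.2  135.3 -175.8]
[313  45  42  34 485] [332.8  64.4] world [ 0.5902 -0.0427  0.01  ] diam 0.0175 0.0502 slide from tcp mm [   0.2    9.6 -147.2]
[ 534  134   98   92 6996] [582.5 179. ] world [ 0.486  -0.2968  0.01  ] diam 0.088 0.1039 slide from tcp mm [ 1.000e-01  2.638e+02 -4.320e+01]
[ 293  192   61   61 2868] [323.2 221.7] world [ 0.4419 -0.0336  0.01  ] diam 0.0607 0.0657 slide from tcp mm [-0.   0.6  1.2]
```

View pics/w2.png

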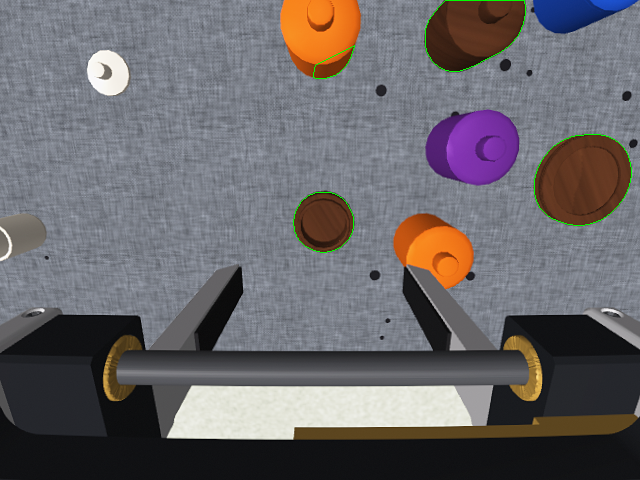

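The base is centred under the tool at (323,222), and the offset is about 1 mm. I'll descend and grip it.

```bash
python3 -m creep '{"hand":[-1,-1,-1,-1,-1,-1,-1,-1,-1,-1],"slide":[[0.02,0.0006,0.001],[0.045,0.0006,0.001],[0.07,0.0006,0.001],[0.09,0.0006,0.001],[0.105,0.0006,0.001],[0.117,0.0006,0.001],[0.124,0.0006,0.001],[0.124,0.0006,0.001],[0.124,0.0006,0.001],[0.124,0.0006,0.001]],"spin":[0,0,0,0,0,0,0,0,0,0]}' 25
python3 -m creep '{"hand":[0,1,1,1,1,1,1,1,1,1],"slide":[[0,0,0],[0,0,0],[0,0,0],[0,0,0],[0,0,0],[0,0,0],[0,0,0],[0,0,0],[0,0,0],[0,0,0]],"spin":[0,0,0,0,0,0,0,0,0,0]}' 25
```

```text
time_s: 3.13
ee_pos: [0.4426, -0.0327, 0.0169]
eef_rot: [2.996, 1.569, -0.145]
force: [0.1, 0.4, 0.4]
grip_width: 0.0941
time_s: 3.97
ee_pos: [0.442, -0.0325, 0.016]
eef_rot: [0.302, 1.571, -2.839]
force: [0.2, 0.0, 0.5]
grip_width: 0.0306
```

```bash
python3 look.py w3 brown 0.01 | head -1
python3 - <<'E'
from station import ctrl; import cv2
cv2.imwrite("pics/sd3.png",cv2.resize(ctrl.camera("side")[150:350,250:550,::-1],None,fx=2.6,fy=2.6))
E
```

```text
t 3.9667 tcp [ 0.442  -0.0325  0.016 ] F [0.2 0.  0.5] w 0.0306
```

View pics/w3.png

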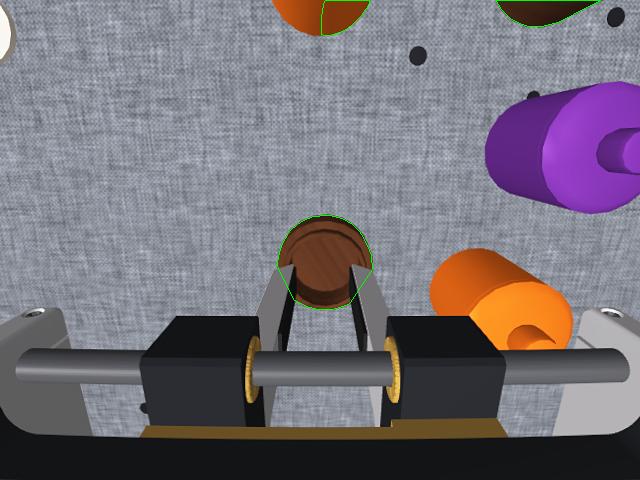

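View pics/sd3.png

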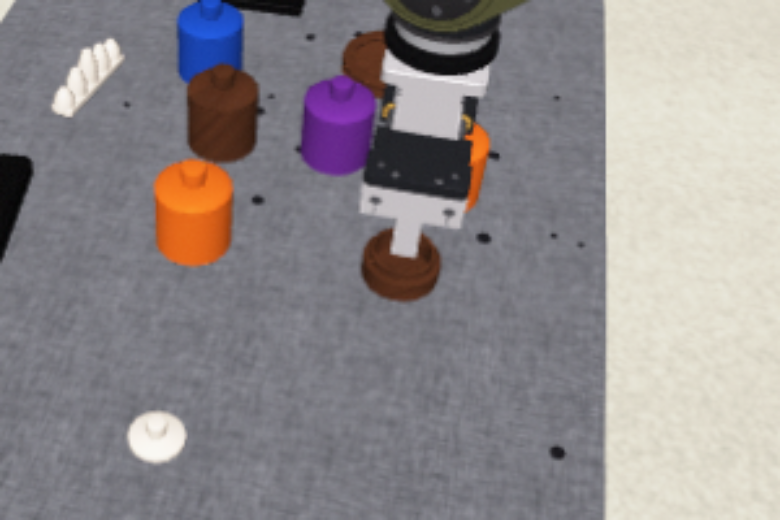

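The picture disagrees with the state. The opening reads 30.6 mm and the fingers appear over the 62 mm base, so I'll check where the fingertips really are.

Run:
```python
from h import *
from station import ctrl
o=ctrl.get_obs();c=ctrl.calibration("side");im=ctrl.camera("side")[:,:,::-1]
print(o['time_s'],o['grip_width'],o['qpos'].round(3),o['force'].round(2))
for z in (.008,.016,.028,.036): print(z,((proj(c,[[o['ee_pos'][0],o['ee_pos'][1]+s*.0155,z] for s in(-1,1)])-[330,220])*8).round(0).tolist())
cv2.imwrite("pics/sd4.png",cv2.resize(im[220:290,350:450],None,fx=8,fy=8,interpolation=cv2.INTER_CUBIC)[:560])
w=ctrl.camera("wrist")[:,:,::-1];cw=ctrl.calibration("wrist")
cv2.imwrite("pics/w4.png",cv2.resize(w[190:330,230:420],None,fx=4,fy=4,interpolation=cv2.INTER_CUBIC))
for z in (.008,.016,.028,.036): print(z,((proj(cw,[[o['ee_pos'][0],o['ee_pos'][1]+s*.0155,z] for s in(-1,1)])-[230,190])*4).round(0).tolist())
```

```text
4.0667 0.022486700666843256 [-0.156  0.297  1.968  0.     0.876  1.414] [ 0.41 -0.05  0.84]
0.008 [[598.0, 219.0], [583.0, 304.0]]
0.016 [[602.0, 198.0], [587.0, 283.0]]
0.028 [[608.0, 165.0], [593.0, 250.0]]
0.036 [[612.0, 143.0], [597.0, 228.0]]
0.008 [[464.0, 286.0], [278.0, 286.0]]
0.016 [[467.0, 303.0], [275.0, 303.0]]
0.028 [[473.0, 331.0], [270.0, 331.0]]
0.036 [[477.0, 351.0], [266.0, 351.0]]
```

View pics/sd4.png

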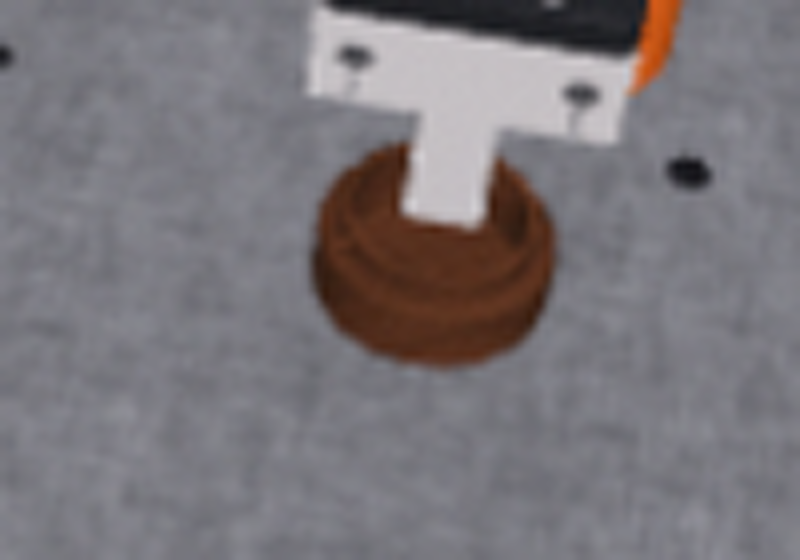

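View pics/w4.png

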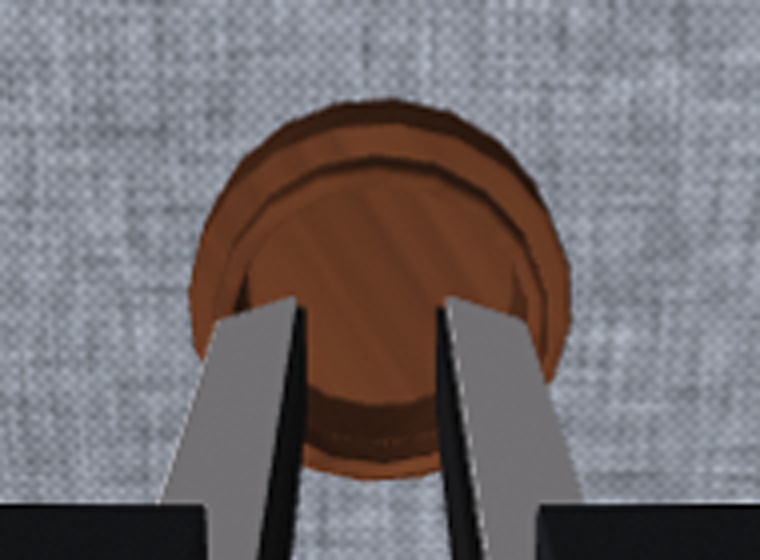

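The fingertips are above the base. Working from the known 94 mm opening in the first wrist views (tip corners at (242,265) and (403,265)), the tips lie about 18 mm *behind* the reported TCP, not 8 mm ahead of it. I'll use tip z = TCP z + 0.018 from here, then reopen and descend about 27 mm.

```bash
python3 -m creep '{"hand":[-1,-1,-1,-1,-1,-1,-1,-1,-1,-1,-1,-1],"slide":[[0,0,0],[0,0,0],[0,0,0],[0,0,0],[0,0,0],[0,0,0],[0,0,0],[0,0,0],[0,0,0],[0,0,0],[0,0,0],[0,0,0]],"spin":[0,0,0,0,0,0,0,0,0,0,0,0]}' 25
python3 look.py w5 brown 0.01 | grep -v "\[  *[0-9]* *0 "
```

```text
time_s: 5.17
ee_pos: [0.4421, -0.0325, 0.0161]
eef_rot: [2.707, 1.571, -0.433]
force: [0.4, 0.1, 0.2]
grip_width: 0.0911
t 5.1667 tcp [ 0.4421 -0.0325  0.0161] F [0.4 0.1 0.2] w 0.0911
[ 277  215   96   95 7024] [324.4 262.6] world [ 0.442  -0.0336  0.01  ] diam 0.0608 0.0688 slide from tcp mm [0.  1.1 0. ]
[480 248  65  36 406] [511.7 266.5] world [ 0.4389 -0.1597  0.01  ] diam 0.0053 0.0549 slide from tcp mm [  0.  127.2   3.2]
```

View pics/w5.png

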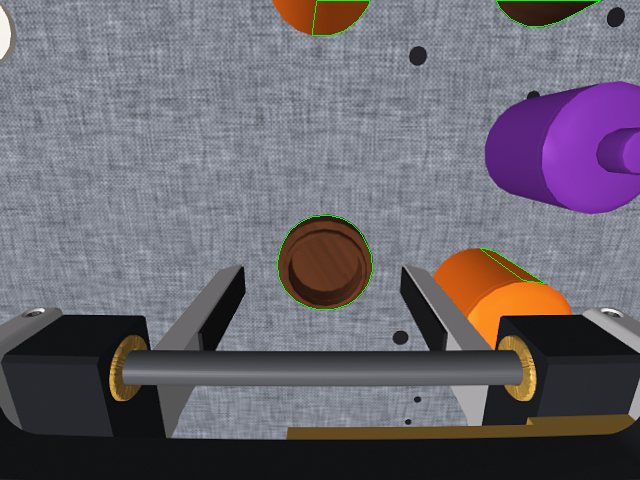

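```bash
python3 -m creep '{"hand":[-1,-1,-1,-1,-1,-1],"slide":[[0.006,0.001,0],[0.013,0.001,0],[0.02,0.001,0],[0.027,0.001,0],[0.027,0.001,0],[0.027,0.001,0]],"spin":[0,0,0,0,0,0]}' 25
python3 -m creep '{"hand":[1,1,1,1,1,1,1,1],"slide":[[0,0,0],[0,0,0],[0,0,0],[0,0,0],[0,0,0],[0,0,0],[0,0,0],[0,0,0]],"spin":[0,0,0,0,0,0,0,0]}' 25
python3 look.py w6 brown 0.01 | grep -v "\[  *[0-9]* *0 "
```

```text
time_s: 5.72
ee_pos: [0.4417, -0.0335, -0.0115]
eef_rot: [-0.168, 1.569, 2.975]
force: [0.3, 0.4, 0.9]
grip_width: 0.0941
time_s: 6.38
ee_pos: [0.4422, -0.0335, -0.0108]
eef_rot: [3.087, 1.571, -0.054]
force: [-0.5, -0.7, 1.5]
grip_width: 0.0608
t 6.3833 tcp [ 0.4422 -0.0335 -0.0108] F [-0.5 -0.7  1.5] w 0.0608
[320   0  42  20 553] [335.7   7.6] world [ 0.582  -0.0397  0.01  ] diam 0.0083 0.0251 slide from tcp mm [   0.     6.3 -139.8]
[537   0  62  10 423] [566.8   3.7] world [ 0.5855 -0.1526  0.01  ] diam 0.0092 0.0315 slide from tcp mm [   0.   119.2 -143.2]
[ 268  225  109  108 9137] [322.1 278.9] world [ 0.4419 -0.0331  0.01  ] diam 0.0615 0.0707 slide from tcp mm [-0.  -0.4  0.3]
```

View pics/w6.png

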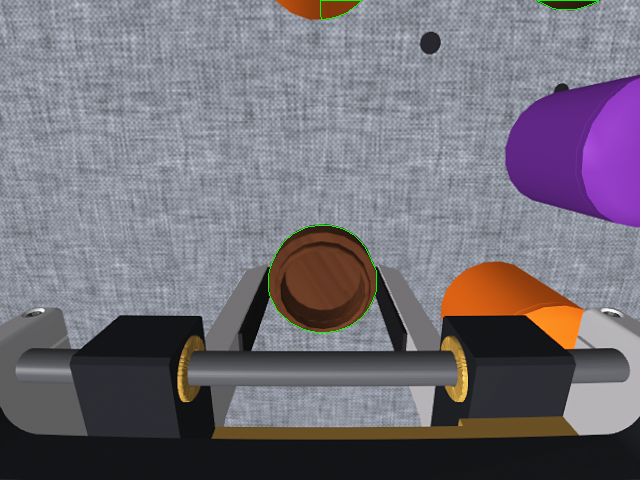

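```bash
python3 -m creep '{"hand":[1,1,1,1,1,1],"slide":[[-0.01,0,0],[-0.03,0,0],[-0.055,0,0],[-0.08,0,0],[-0.106,0,0],[-0.106,0,0]],"spin":[0,0,0,0,0,0]}'
python3 -m creep '{"hand":[1,1,1,1,1,1,1,1,1,1,1,1],"slide":[[0,0.02,-0.004],[0,0.045,-0.008],[0,0.07,-0.012],[0,0.1,-0.016],[0,0.13,-0.02],[0,0.16,-0.026],[0,0.19,-0.032],[0,0.22,-0.038],[0,0.245,-0.042],[0,0.264,-0.044],[0,0.264,-0.044],[0,0.264,-0.044]],"spin":[0,0,0,0,0,0,0,0,0,0,0,0]}'
python3 look.py w7 brown 0.01
```

```text
time_s: 6.93
ee_pos: [0.4441, -0.0338, 0.0999]
eef_rot: [2.991, 1.564, -0.15]
force: [0.9, 0.2, -0.8]
grip_width: 0.0607
time_s: 7.93
ee_pos: [0.4858, -0.2977, 0.0944]
eef_rot: [-0.665, 1.57, 2.476]
force: [-0.4, 1.4, -0.9]
grip_width: 0.0603
t 7.9333 tcp [ 0.4858 -0.2977  0.0944] F [-0.4  1.4 -0.9] w 0.0603
[  68    8  124  107 9686] [127.4  63.4] world [ 0.6252 -0.1422  0.01  ] diam 0.0694 0.1053 slide from tcp mm [  -0.  -155.5 -139.3]
[   0   52   46   73 2657] [19.9 90. ] world [ 0.6073 -0.0483  0.01  ] diam 0.0428 0.0697 slide from tcp mm [ 1.000e-01 -2.494e+02 -1.215e+02]
[  268   181   109   152 13474] [321.8 257.4] world [ 0.4618 -0.2969  0.01  ] diam 0.1034 0.1542 slide from tcp mm [ 0.  -0.8 24. ]
[155 277  39  39 991] [175.9 299.3] world [ 0.4197 -0.1578  0.01  ] diam 0.0282 0.0488 slide from tcp mm [   0.2 -139.8   66.1]
```

View pics/w7.png

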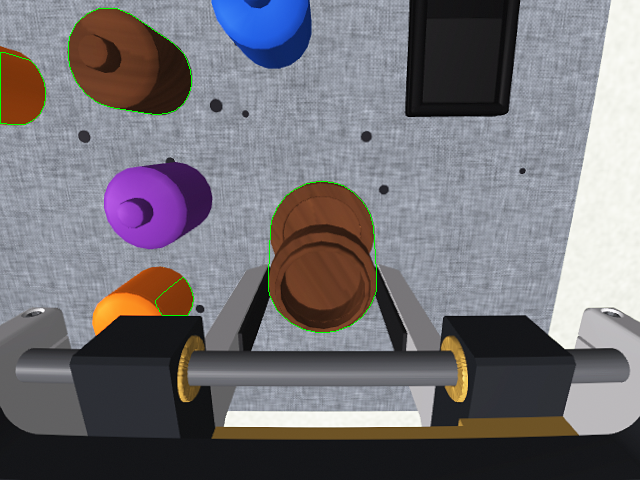

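Run:
```python
from h import *
from station import ctrl
c=ctrl.calibration("wrist");im=cv2.imread("pics/w7.png")
print(plane(c,[(322,181)],0),plane(c,[(322,181)],.018))
print(plane(c,[(269,222),(375,222)],.018),plane(c,[(269,222),(375,222)],.0))
cv2.imwrite("pics/w7c.png",cv2.resize(im[160:260,250:400],None,fx=5,fy=5,interpolation=cv2.INTER_CUBIC))
for v in(.034,): print(proj(c,[[.486+v,-.297,.018]]), proj(c,[[.486,-.297,.014]]))
```

```text
[[ 0.52999446 -0.29637146  0.        ]] [[ 0.53195345 -0.29639947  0.018     ]]
[[ 0.49692238 -0.25073802  0.018     ]
 [ 0.49687396 -0.341987    0.018     ]] [[ 0.49268748 -0.24774346  0.        ]
 [ 0.49263591 -0.34492073  0.        ]]
[[322.72589286 195.27141481]] [[322.73556382 233.0043121 ]]
```

View pics/w7c.png

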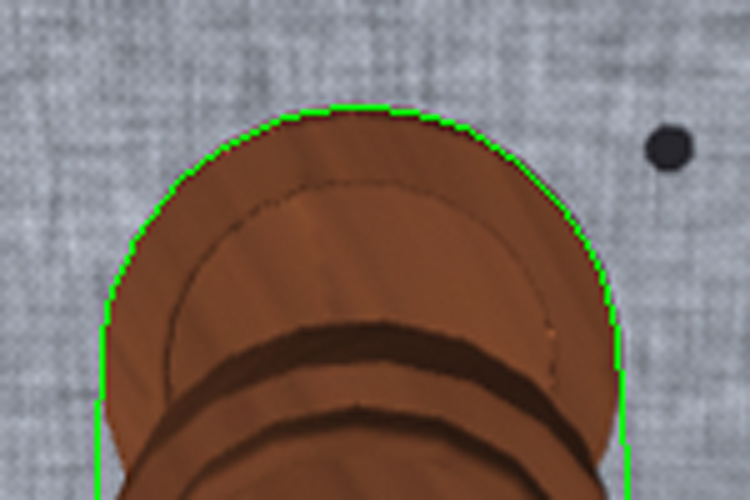

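Stand measured at (0.4857, -0.2965): the recess edge and rim outline agree to within 1 mm, and the base is 1 mm off it. I'll lower the base.

```bash
python3 -m creep '{"hand":[1,1,1,1,1,1,1,1,1],"slide":[[0.02,-0.001,0],[0.04,-0.001,0],[0.06,-0.001,0],[0.075,-0.001,0],[0.083,-0.001,0],[0.086,-0.001,0],[0.088,-0.001,0],[0.09,-0.001,0],[0.09,-0.001,0]],"spin":[0,0,0,0,0,0,0,0,0]}'
python3 -m creep '{"hand":[1,1],"slide":[[0.0015,0,0],[0.0015,0,0]],"spin":[0,0]}'
```

```text
time_s: 8.73
ee_pos: [0.4866, -0.2965, 0.0056]
eef_rot: [2.523, 1.57, -0.618]
force: [-0.8, -0.6, -1.1]
grip_width: 0.0605
time_s: 8.9
ee_pos: [0.4864, -0.2966, 0.0039]
eef_rot: [2.512, 1.57, -0.629]
force: [0.1, -0.1, -0.5]
grip_width: 0.0607
```

```bash
python3 -m creep '{"hand":[1,1,-1,-1,-1,-1,-1,-1],"slide":[[0.001,0,0],[0.001,0,0],[0.001,0,0],[0.001,0,0],[0.001,0,0],[0.001,0,0],[0.001,0,0],[0.001,0,0]],"spin":[0,0,0,0,0,0,0,0]}'
python3 -m creep '{"hand":[-1,-1,-1,-1,-1],"slide":[[-0.02,0,0],[-0.05,0,0],[-0.08,0,0],[-0.11,0,0],[-0.11,0,0]],"spin":[0,0,0,0,0]}'
python3 look.py w8 brown 0.018
```

```text
time_s: 9.57
ee_pos: [0.4863, -0.2965, 0.0025]
eef_rot: [-0.499, 1.571, 2.643]
force: [0.1, 0.1, -0.2]
grip_width: 0.0937
time_s: 9.98
ee_pos: [0.4884, -0.2978, 0.1185]
eef_rot: [2.533, 1.562, -0.608]
force: [0.2, -0.7, 0.5]
grip_width: 0.0941
t 9.9833 tcp [ 0.4884 -0.2978  0.1185] F [ 0.2 -0.7  0.5] w 0.0941
[  92   26  110   94 7687] [144.9  74.7] world [ 0.6227 -0.1478  0.018 ] diam 0.0674 0.0988 slide from tcp mm [   0.2 -149.9 -134.5]
[   0   51   66   79 3714] [29.1 93.9] world [ 0.6094 -0.043   0.018 ] diam 0.057 0.0842 slide from tcp mm [  -0.4 -254.7 -121.3]
[ 273  182   96   95 7047] [320.8 229.1] world [ 0.4876 -0.2967  0.018 ] diam 0.0875 0.0946 slide from tcp mm [-0.  -1.2  0.8]
[159 268  42  46 954] [180.7 288.3] world [ 0.4274 -0.1577  0.018 ] diam 0.0299 0.0555 slide from tcp mm [  -1.1 -140.2   60.8]
```

View pics/w8.png

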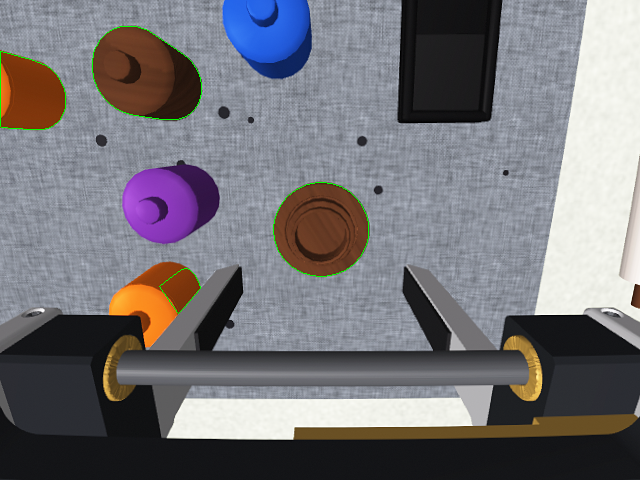

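Run:
```python
from h import *
from station import ctrl
o=ctrl.get_obs();c=ctrl.calibration("wrist");im=ctrl.camera("wrist")[:,:,::-1].copy()
print(o['ee_pos'])
v=cv2.resize(im[170:290,260:380],None,fx=5,fy=5,interpolation=cv2.INTER_CUBIC)
cv2.imwrite("pics/w9.png",v)
X=[.4863,-.2965]
a=np.linspace(0,2*np.pi,4,endpoint=False)
for r,z in((.026,.042),(.031,.034),(.034,.018),(.023,.042)):
    print(r,z,((proj(c,[[X[0]+r*np.cos(t),X[1]+r*np.sin(t),z] for t in a])-[260,170])*5).round(0).tolist())
```

```text
[ 0.48751015 -0.29727151  0.11552668]
0.026 0.042 [[307.0, 186.0], [156.0, 335.0], [307.0, 477.0], [458.0, 335.0]]
0.031 0.034 [[307.0, 149.0], [132.0, 323.0], [307.0, 488.0], [482.0, 323.0]]
0.034 0.018 [[307.0, 119.0], [125.0, 301.0], [307.0, 473.0], [490.0, 300.0]]
0.023 0.042 [[307.0, 204.0], [174.0, 335.0], [307.0, 461.0], [441.0, 335.0]]
```

View pics/w9.png

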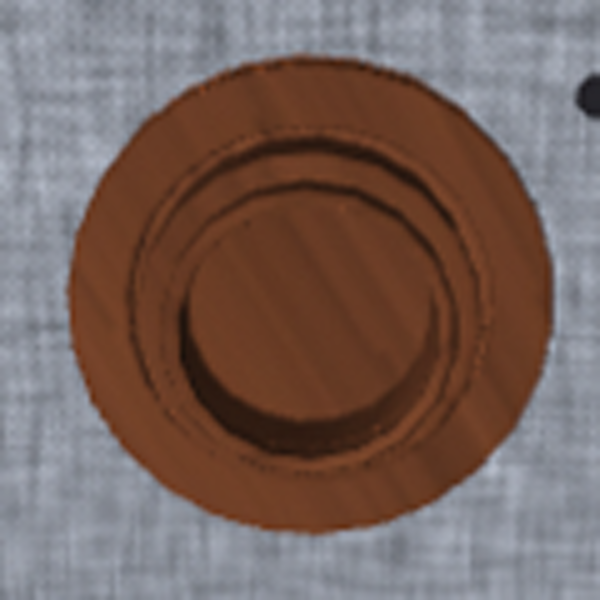

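The base sits seated: its collar and bore edges match the seated height, and its centre is at about (0.487, -0.2967). Next is the pot.

```bash
python3 -m creep '{"hand":[-1,-1,-1,-1,-1,-1,-1,-1,-1,-1,-1,-1],"slide":[[0,-0.03,0.004],[0,-0.07,0.008],[0,-0.11,0.012],[0,-0.15,0.016],[0,-0.19,0.02],[0,-0.23,0.024],[0,-0.27,0.028],[0,-0.31,0.032],[0,-0.35,0.036],[0,-0.39,0.04],[0,-0.43,0.044],[0,-0.46,0.048]],"spin":[0,0,0,0,0,0,0,0,0,0,0,0]}'
python3 -m creep '{"hand":[-1,-1,-1,-1,-1,-1,-1],"slide":[[0,-0.03,0.001],[0,-0.06,0.002],[0,-0.09,0.003],[0,-0.115,0.004],[0,-0.125,0.005],[0,-0.125,0.005],[0,-0.125,0.005]],"spin":[0,0,0,0,0,0,0]}'
python3 look.py w10 white 0.023
```

```text
time_s: 11.08
ee_pos: [0.4365, 0.1659, 0.1113]
eef_rot: [0.175, 1.569, -2.965]
force: [0.4, 0.2, -0.1]
grip_width: 0.0939
time_s: 11.67
ee_pos: [0.4323, 0.2878, 0.1115]
eef_rot: [0.63, 1.569, -2.51]
force: [0.7, -0.2, -0.2]
grip_width: 0.0938
t 11.6667 tcp [0.4323 0.2878 0.1115] F [ 0.7 -0.2 -0.2] w 0.0938
[    0     0    97   325 20740] [ 36.1 182.2] world [0.477  0.5426 0.023 ] diam 0.1631 0.3202 slide from tcp mm [  -0.4 -254.8  -45.1]
[ 439   23   49   53 1993] [463.4  49.7] world [0.5817 0.1755 0.023 ] diam 0.038 0.0425 slide from tcp mm [-1.000e-01  1.125e+02 -1.492e+02]
[ 300  209   47   53 1460] [322.2 236.5] world [0.4269 0.2881 0.023 ] diam 0.0406 0.0528 slide from tcp mm [ 0.  -0.3  5.4]
[583 311  57  38 375] [613.5 328.2] world [ 0.33   -0.0079  0.023 ] diam 0.033 0.084 slide from tcp mm [  0.5 295.5 102.8]
[  167   386   326    54 14056] [324.7 410.6] world [0.2328 0.2853 0.023 ] diam 0.1067 0.3598 slide from tcp mm [  0.3   2.2 199.5]
```

View pics/w10.png

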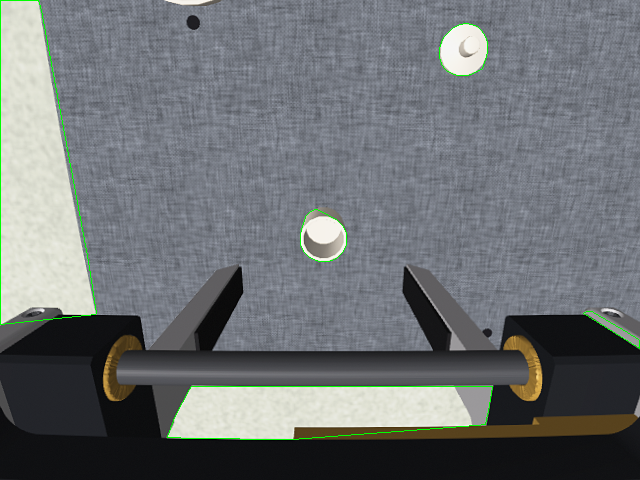

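Run:
```python
from h import *
from station import ctrl
o=ctrl.get_obs();c=ctrl.calibration("wrist");im=ctrl.camera("wrist")
print(o['ee_pos'])
v=cv2.resize(im[195:275,280:370,::-1],None,fx=7,fy=7,interpolation=cv2.INTER_CUBIC)
cv2.imwrite("pics/w11.png",v)
print("bottom z46",plane(c,[(323.5,261.5)],.046)+[.02,0,0])
h=cv2.cvtColor(im,cv2.COLOR_RGB2HSV).astype(int)
m=(h[...,1]<38)&(h[...,2]>60); m[:, :280]=0;m[:,370:]=0;m[:195]=0;m[275:]=0
for b,s,ce in blobs(m,300):
    q,hu,a=hullc(b);print(s,q,plane(c,[q],.023))
```

```text
[0.43253236 0.28737709 0.11183125]
bottom z46 [[0.43139804 0.2865831  0.046     ]]
[ 280  195   90   80 7200] [324.5 234.5] [[0.42898674 0.28557746 0.023     ]]
```

View pics/w11.png

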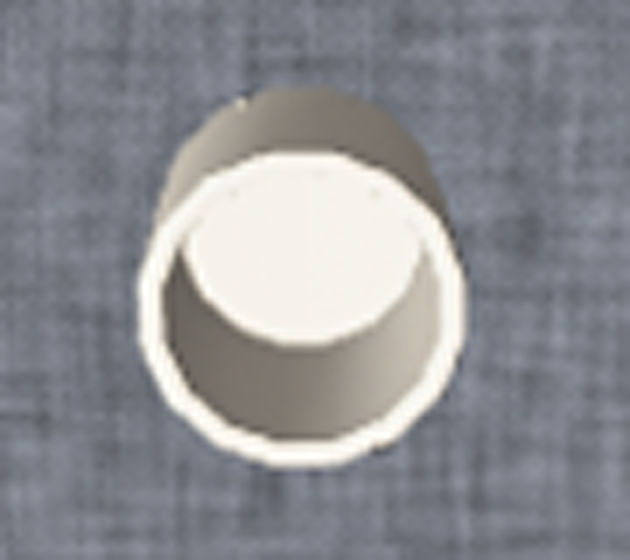

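Run:
```python
from h import *
from station import ctrl
o=ctrl.get_obs();c=ctrl.calibration("wrist")
k=lambda u,v:(280+(u+.5)/7-.5,195+(v+.5)/7-.5)
P=plane(c,[k(301.5,308.5),k(138,305),k(465,305),k(301,150),k(301,467)],.046);print(P.round(4))
print(slide(o,[P[0][0],P[0][1],.1]), o['ee_pos'])
```

```text
[[0.4319 0.2872 0.046 ]
 [0.4323 0.3068 0.046 ]
 [0.4323 0.2676 0.046 ]
 [0.4513 0.2872 0.046 ]
 [0.4117 0.2873 0.046 ]]
[12.1  0.1  0.9] [0.43275956 0.28724449 0.1121223 ]
```

```bash
python3 -m creep '{"hand":[-1,-1,-1,-1,-1,-1,-1,-1],"slide":[[0.02,0,0.001],[0.045,0,0.001],[0.07,0,0.001],[0.085,0,0.001],[0.096,0,0.001],[0.103,0,0.001],[0.103,0,0.001],[0.103,0,0.001]],"spin":[0,0,0,0,0,0,0,0]}' 15
python3 -m creep '{"hand":[1,1,1,1,1,1,1,1,1,1,1],"slide":[[0,0,0],[0,0,0],[0,0,0],[0,0,0],[0,0,0],[0,0,0],[0,0,0],[0,0,0],[0,0,0],[0,0,0],[0,0,0]],"spin":[0,0,0,0,0,0,0,0,0,0,0]}' 15
python3 look.py w12 white 0.023 | head -1
```

```text
time_s: 12.43
ee_pos: [0.4321, 0.2883, 0.0101]
eef_rot: [-2.624, 1.57, 0.518]
force: [1.1, -0.4, -0.0]
grip_width: 0.094
time_s: 13.35
ee_pos: [0.4318, 0.2885, 0.0096]
eef_rot: [-2.735, 1.571, 0.407]
force: [0.2, -0.7, -0.2]
grip_width: 0.0387
t 13.35 tcp [0.4318 0.2885 0.0096] F [ 0.2 -0.7 -0.2] w 0.0387
```

View pics/w12.png

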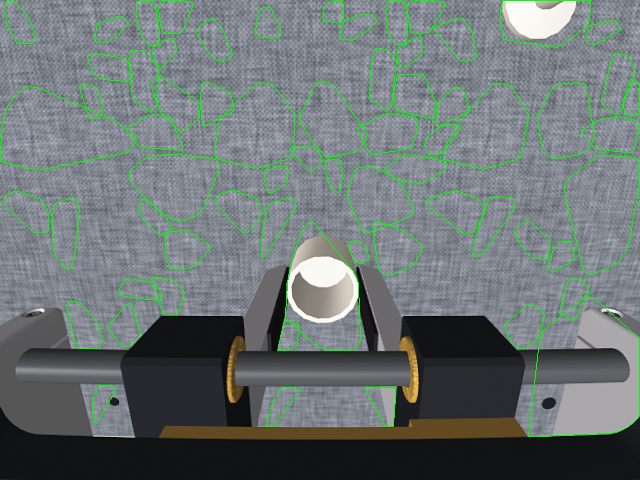

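The pot is gripped, with its rim centred at about (323,290) between the pads.

```bash
python3 -m creep '{"hand":[1,1,1,1,1,1],"slide":[[-0.01,0,0],[-0.03,0,0],[-0.055,0,0],[-0.08,0,0],[-0.1,0,0],[-0.105,0,0]],"spin":[0,0,0,0,0,0]}'
python3 -m creep '{"hand":[1,1,1,1,1,1,1,1,1,1,1,1],"slide":[[0,0.02,-0.004],[0,0.05,-0.008],[0,0.085,-0.012],[0,0.12,-0.016],[0,0.155,-0.02],[0,0.19,-0.022],[0,0.225,-0.024],[0,0.26,-0.026],[0,0.295,-0.028],[0,0.33,-0.03],[0,0.36,-0.032],[0,0.39,-0.034]],"spin":[0,0,0,0,0,0,0,0,0,0,0,0]}'
python3 -m creep '{"hand":[1,1,1,1,1,1,1,1,1,1,1],"slide":[[0,0.03,-0.004],[0,0.06,-0.007],[0,0.09,-0.01],[0,0.12,-0.013],[0,0.15,-0.016],[0,0.175,-0.018],[0,0.19,-0.02],[0,0.195,-0.021],[0,0.195,-0.021],[0,0.195,-0.021],[0,0.195,-0.021]],"spin":[0,0,0,0,0,0,0,0,0,0,0]}'
python3 - <<'E'
from h import *
from station import ctrl
o=ctrl.get_obs();c=ctrl.calibration("wrist");im=ctrl.camera("wrist")
print(o['ee_pos'],o['grip_width'])
v=cv2.resize(im[165:345,220:420,::-1],None,fx=4,fy=4,interpolation=cv2.INTER_CUBIC)[:600]
cv2.imwrite("pics/w13.png",v)
E
```

```text
time_s: 13.9
ee_pos: [0.4329, 0.2892, 0.1184]
eef_rot: [-2.613, 1.566, 0.529]
force: [-0.4, 0.5, -0.4]
grip_width: 0.0388
time_s: 14.9
ee_pos: [0.4656, -0.1031, 0.1141]
eef_rot: [-0.335, 1.57, 2.807]
force: [0.2, 0.5, -1.3]
grip_width: 0.0385
time_s: 15.82
ee_pos: [0.4873, -0.2954, 0.1144]
eef_rot: [-0.814, 1.57, 2.329]
force: [1.0, -0.5, -0.7]
grip_width: 0.0392
[ 0.48727808 -0.29535682  0.11441529] 0.03916493943621641
```

View pics/w13.png

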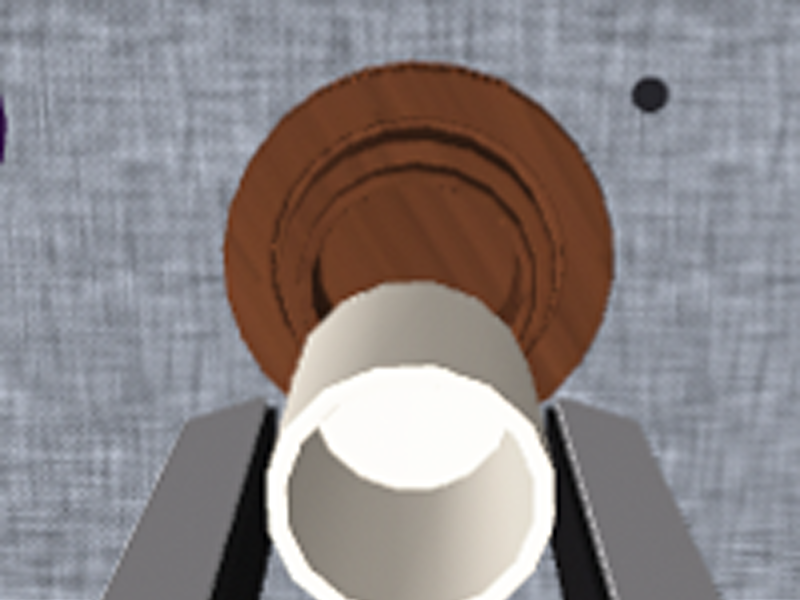

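Run:
```python
from h import *
from station import ctrl
o=ctrl.get_obs();c=ctrl.calibration("wrist")
print(o['ee_pos'])
k=lambda u,v:(220+(u+.5)/4-.5,165+(v+.5)/4-.5)
print("pot rim L R top",plane(c,[k(267,490),k(553,490),k(411,365)],.151).round(4))
print("stand L R top",plane(c,[k(223,255),k(613,255),k(418,61)],.018).round(4))
print("bore top edge rim far",plane(c,[k(420,163)],.042).round(4))
print("pot bottom far edge z=.109 (r .02)",plane(c,[k(418,281)],.109).round(4))
```

```text
[ 0.48737076 -0.29538825  0.11456398]
pot rim L R top [[ 0.4889 -0.2758  0.151 ]
 [ 0.4889 -0.3143  0.151 ]
 [ 0.5067 -0.2951  0.151 ]]
stand L R top [[ 0.4876 -0.2516  0.018 ]
 [ 0.4877 -0.342   0.018 ]
 [ 0.5323 -0.2967  0.018 ]]
bore top edge rim far [[ 0.5136 -0.297   0.042 ]]
pot bottom far edge z=.109 (r .02) [[ 0.5065 -0.2963  0.109 ]]
```

```bash
python3 -m creep '{"hand":[1,1,1,1,1,1,1,1,1],"slide":[[0.01,0.0015,0],[0.025,0.0015,0],[0.04,0.0015,0],[0.052,0.0015,0],[0.06,0.0015,0],[0.068,0.0015,0],[0.075,0.0015,0],[0.08,0.0015,0],[0.08,0.0015,0]],"spin":[0,0,0,0,0,0,0,0,0]}'
python3 -m creep '{"hand":[1,1,1,1],"slide":[[0.002,0,0],[0.003,0,0],[0.0045,0,0],[0.0045,0,0]],"spin":[0,0,0,0]}'
```

```text
time_s: 16.62
ee_pos: [0.487, -0.2977, 0.0336]
eef_rot: [-0.614, 1.57, 2.528]
force: [0.3, 0.6, -0.9]
grip_width: 0.0391
time_s: 16.95
ee_pos: [0.4873, -0.298, 0.0301]
eef_rot: [2.371, 1.571, -0.77]
force: [-1.3, 0.3, -0.4]
grip_width: 0.0386
```

```bash
python3 -m creep '{"hand":[1,1,0.05,-0.2,-0.4,-0.4,-0.4,-0.4],"slide":[[0.0005,0,0],[0.0005,0,0],[0.0005,0,0],[0.0005,0,0],[0.0005,0,0],[0.0005,0,0],[0.0005,0,0],[0.0005,0,0]],"spin":[0,0,0,0,0,0,0,0]}'
python3 -m creep '{"hand":[-1,-1,-1,-1,-1,-1],"slide":[[-0.02,0,0],[-0.05,0,0],[-0.08,0,0],[-0.09,0,0],[-0.09,0,0],[-0.09,0,0]],"spin":[0,0,0,0,0,0]}'
python3 - <<'E'
from h import *
from station import ctrl
o=ctrl.get_obs();c=ctrl.calibration("wrist");im=ctrl.camera("wrist")
print(o['ee_pos'],o['grip_width'])
v=cv2.resize(im[165:285,260:380,::-1],None,fx=5,fy=5,interpolation=cv2.INTER_CUBIC)
cv2.imwrite("pics/w14.png",v)
X=[.4874,-.2967]
for r,z in((.046,.018),(.026,.042),(.02,.066),(.02,.072)):
    print(r,z,((proj(c,[[X[0]+r*np.cos(t),X[1]+r*np.sin(t),z] for t in np.arange(4)*np.pi/2])-[260,165])*5+2).round(0).tolist())
E
```

```text
time_s: 17.62
ee_pos: [0.4873, -0.298, 0.0296]
eef_rot: [-2.787, 1.571, 0.356]
force: [0.1, 0.6, 0.3]
grip_width: 0.0657
time_s: 18.12
ee_pos: [0.4872, -0.2979, 0.119]
eef_rot: [1.637, 1.571, -1.504]
force: [-0.6, -0.1, 0.0]
grip_width: 0.0942
[ 0.48717803 -0.2978799   0.11903882] 0.09416669048919055
0.046 0.018 [[308.0, 67.0], [64.0, 313.0], [309.0, 542.0], [553.0, 313.0]]
0.026 0.042 [[308.0, 199.0], [159.0, 347.0], [308.0, 488.0], [458.0, 347.0]]
0.02 0.066 [[308.0, 264.0], [183.0, 387.0], [308.0, 504.0], [433.0, 386.0]]
0.02 0.072 [[308.0, 273.0], [180.0, 398.0], [308.0, 517.0], [436.0, 397.0]]
```

View pics/w14.png

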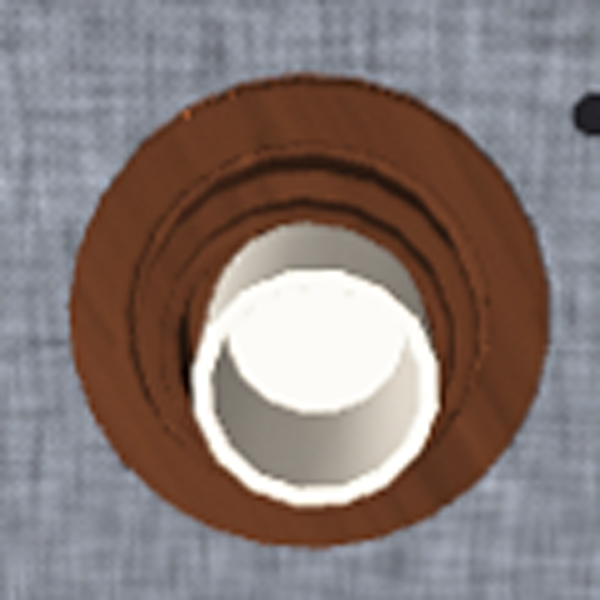

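The pot is in the base and its rim appears at the seated height, with centre about (0.487, -0.298), inside the play. Next is the lid.

```bash
python3 -m creep '{"hand":[-1,-1,-1,-1,-1,-1,-1,-1,-1,-1,-1,-1],"slide":[[0,-0.03,-0.006],[0,-0.065,-0.014],[0,-0.1,-0.022],[0,-0.14,-0.03],[0,-0.18,-0.038],[0,-0.22,-0.046],[0,-0.26,-0.054],[0,-0.3,-0.062],[0,-0.34,-0.07],[0,-0.375,-0.08],[0,-0.41,-0.09],[0,-0.44,-0.099]],"spin":[0,0,0,0,0,0,0,0,0,0,0,0]}'
python3 -m creep '{"hand":[-1,-1,-1,-1,-1],"slide":[[0,-0.02,0],[0,-0.03,0],[0,-0.03,0],[0,-0.03,0],[0,-0.03,0]],"spin":[0,0,0,0,0]}'
python3 - <<'E'
from h import *
from station import ctrl
o=ctrl.get_obs();c=ctrl.calibration("wrist");im=ctrl.camera("wrist")
print(o['ee_pos'],o['grip_width'])
v=cv2.resize(im[165:285,260:380,::-1],None,fx=5,fy=5,interpolation=cv2.INTER_CUBIC)
cv2.imwrite("pics/w15.png",v)
m=white(im); m[:, :260]=0;m[:,380:]=0;m[:165]=0;m[285:]=0
for b,s,ce in blobs(m,300):
    q,hu,a=hullc(b);P=plane(c,[q],.007);print(s,q,P,slide(o,[P[0][0],P[0][1],.1]),np.ptp(plane(c,hu.reshape(-1,2),.007),axis=0))
E
```

```text
time_s: 19.17
ee_pos: [0.5853, 0.1445, 0.1175]
eef_rot: [0.144, 1.568, -2.995]
force: [0.2, -1.2, -0.1]
grip_width: 0.0939
time_s: 19.58
ee_pos: [0.5857, 0.1708, 0.1191]
eef_rot: [0.441, 1.57, -2.701]
force: [0.6, -0.1, -0.6]
grip_width: 0.0938
[0.58569579 0.17076949 0.11908206] 0.09380157163321477
[ 303  205   42   41 1334] [323.76012698 224.72215873] [[0.58562669 0.16957611 0.007     ]] [19.1  1.2  0.1] [0.04007576 0.03996479 0.        ]
```

View pics/w15.png

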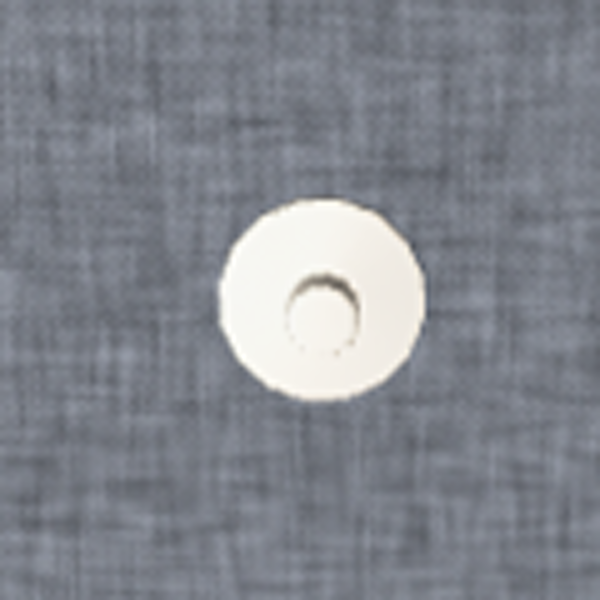

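```bash
python3 -m creep '{"hand":[-1,-0.8,-0.5,-0.3,-0.2,0,0,0,0,0],"slide":[[0.02,0.001,0],[0.045,0.001,0],[0.07,0.001,0],[0.09,0.001,0],[0.105,0.001,0],[0.116,0.001,0],[0.122,0.001,0],[0.1225,0.001,0],[0.1225,0.001,0],[0.1225,0.001,0]],"spin":[0,0,0,0,0,0,0,0,0,0]}' 15
python3 -m creep '{"hand":[1,1,1,1,1,1,1,1],"slide":[[0,0,0],[0,0,0],[0,0,0],[0,0,0],[0,0,0],[0,0,0],[0,0,0],[0,0,0]],"spin":[0,0,0,0,0,0,0,0]}' 15
python3 - <<'E'
from h import *
from station import ctrl
o=ctrl.get_obs();c=ctrl.calibration("wrist");im=ctrl.camera("wrist")
print(o['ee_pos'],o['grip_width'])
cv2.imwrite("pics/w16.png",cv2.resize(im[210:350,230:420,::-1],None,fx=4,fy=4,interpolation=cv2.INTER_CUBIC))
E
```

```text
time_s: 20.47
ee_pos: [0.5865, 0.1711, -0.0019]
eef_rot: [-2.901, 1.569, 0.241]
force: [0.8, 0.2, -0.1]
grip_width: 0.0469
time_s: 21.13
ee_pos: [0.5859, 0.1711, -0.0029]
eef_rot: [2.466, 1.571, -0.674]
force: [-0.2, -0.3, 1.0]
grip_width: 0.0127
[ 0.58588819  0.17112309 -0.00291193] 0.012725126895236239
```

View pics/w16.png

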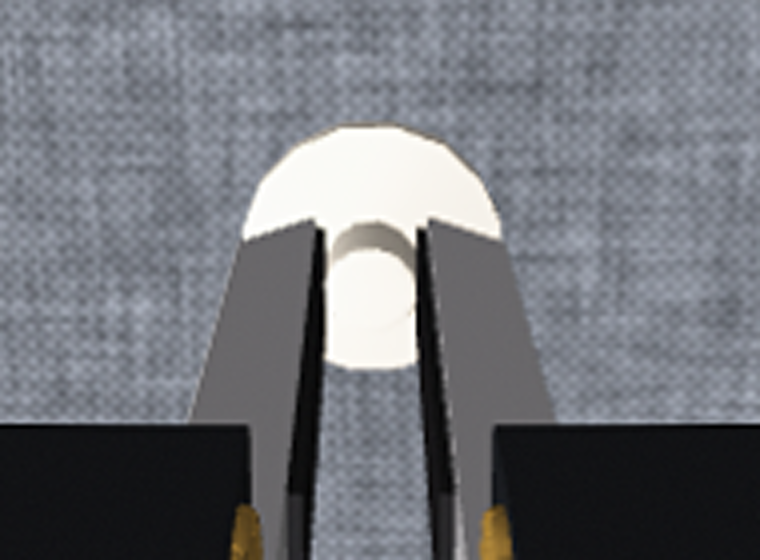

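```bash
python3 -m creep '{"hand":[1,1,1,1,1,1],"slide":[[-0.01,0,0],[-0.03,0,0],[-0.055,0,0],[-0.085,0,0],[-0.11,0,0],[-0.11,0,0]],"spin":[0,0,0,0,0,0]}'
python3 -m creep '{"hand":[1,1,1,1,1,1,1,1,1,1,1,1],"slide":[[0,0.02,0.006],[0,0.05,0.012],[0,0.085,0.018],[0,0.12,0.026],[0,0.155,0.034],[0,0.19,0.042],[0,0.225,0.05],[0,0.26,0.058],[0,0.295,0.066],[0,0.33,0.074],[0,0.36,0.08],[0,0.39,0.088]],"spin":[0,0,0,0,0,0,0,0,0,0,0,0]}'
python3 -m creep '{"hand":[1,1,1,1,1,1,1],"slide":[[0,0.03,0.004],[0,0.055,0.007],[0,0.07,0.01],[0,0.078,0.011],[0,0.078,0.011],[0,0.078,0.011],[0,0.078,0.011]],"spin":[0,0,0,0,0,0,0]}'
python3 - <<'E'
from h import *
from station import ctrl
o=ctrl.get_obs();c=ctrl.calibration("wrist");im=ctrl.camera("wrist")
print(o['ee_pos'],o['grip_width'])
cv2.imwrite("pics/w17.png",cv2.resize(im[170:320,230:420,::-1],None,fx=4,fy=4,interpolation=cv2.INTER_CUBIC))
E
```

```text
time_s: 21.68
ee_pos: [0.5881, 0.1717, 0.1134]
eef_rot: [-2.915, 1.562, 0.228]
force: [-0.7, -0.6, 0.2]
grip_width: 0.0128
time_s: 22.68
ee_pos: [0.4976, -0.2206, 0.1072]
eef_rot: [-3.092, 1.571, 0.051]
force: [-0.1, 0.2, -0.7]
grip_width: 0.0127
time_s: 23.27
ee_pos: [0.4876, -0.2959, 0.1071]
eef_rot: [-1.259, 1.571, 1.884]
force: [-0.8, -0.3, -0.5]
grip_width: 0.0126
[ 0.48755588 -0.29591566  0.10708178] 0.012582809520323396
```

View pics/w17.png

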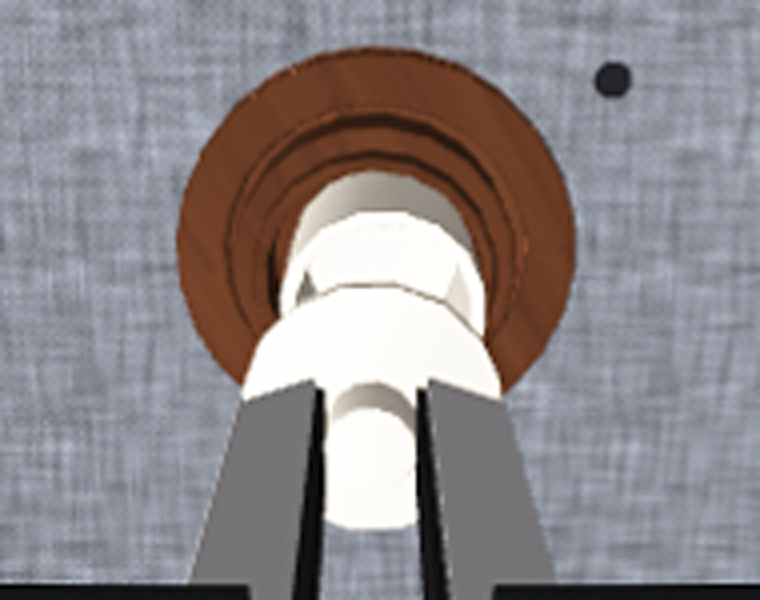

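Run:
```python
from h import *
from station import ctrl
o=ctrl.get_obs();c=ctrl.calibration("wrist")
print(o['ee_pos'])
k=lambda u,v:(230+(u+.5)/4-.5,170+(v+.5)/4-.5)
print("lid L R top",plane(c,[k(243,395),k(502,395),k(371,284)],.117).round(4))
print("pot L R top",plane(c,[k(280,300),k(486,300),k(384,211)],.066).round(4))
```

```text
[ 0.48760457 -0.29590579  0.10710309]
lid L R top [[ 0.4896 -0.276   0.117 ]
 [ 0.4897 -0.3158  0.117 ]
 [ 0.5074 -0.2957  0.117 ]]
pot L R top [[ 0.4892 -0.2783  0.066 ]
 [ 0.4892 -0.3177  0.066 ]
 [ 0.5067 -0.2981  0.066 ]]
```

```bash
python3 -m creep '{"hand":[1,1,1,1,1,1,1,1],"slide":[[0.005,0.002,0.0005],[0.015,0.002,0.0005],[0.025,0.002,0.0005],[0.033,0.002,0.0005],[0.039,0.002,0.0005],[0.042,0.002,0.0005],[0.042,0.002,0.0005],[0.042,0.002,0.0005]],"spin":[0,0,0,0,0,0,0,0]}'
python3 - <<'E'
from h import *
from station import ctrl
o=ctrl.get_obs();im=ctrl.camera("wrist")
print(o['ee_pos'])
cv2.imwrite("pics/w18.png",cv2.resize(im[170:320,230:420,::-1],None,fx=4,fy=4,interpolation=cv2.INTER_CUBIC))
E
```

```text
time_s: 23.98
ee_pos: [0.4869, -0.299, 0.0651]
eef_rot: [-1.612, 1.571, 1.53]
force: [-1.0, 0.6, -0.7]
grip_width: 0.0131
[ 0.48686036 -0.29901499  0.06505831]
```

View pics/w18.png

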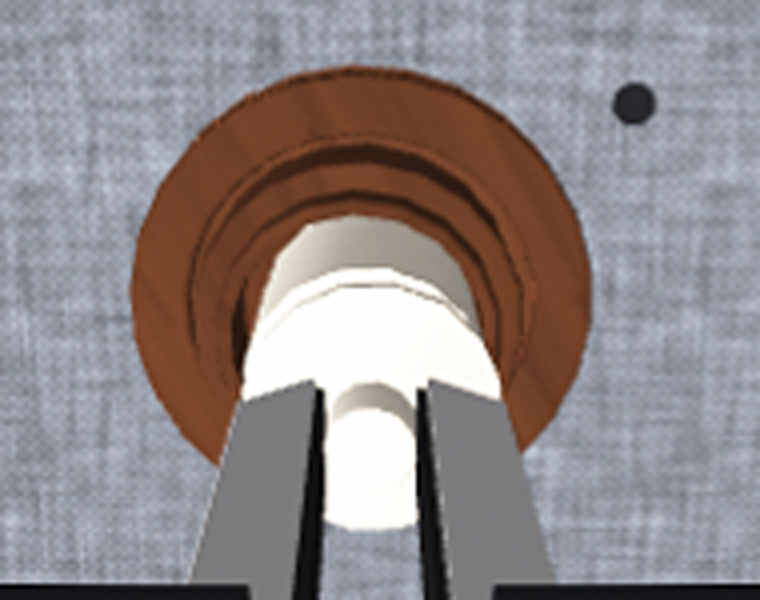

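```bash
python3 -m creep '{"hand":[1,1,1,1,1,1],"slide":[[0.001,0,0],[0.002,0,0],[0.003,0,0],[0.004,0,0],[0.005,0,0],[0.005,0,0]],"spin":[0,0,0,0,0,0]}'
python3 -m creep '{"hand":[1,1,1,1],"slide":[[0.001,0,0],[0.0015,0,0],[0.002,0,0],[0.002,0,0]],"spin":[0,0,0,0]}'
```

```text
time_s: 24.53
ee_pos: [0.4867, -0.2989, 0.0598]
eef_rot: [-0.563, 1.571, 2.58]
force: [-0.2, 0.9, -1.4]
grip_width: 0.0129
time_s: 24.87
ee_pos: [0.4869, -0.299, 0.0581]
eef_rot: [2.428, 1.571, -0.713]
force: [-1.0, -0.3, 1.6]
grip_width: 0.0129
```

Height is on target, with light contact (+1.6 N). I'll release.

```bash
python3 -m creep '{"hand":[0.6,0.4,0.2,0.1,0.1,0.1],"slide":[[0,0,0],[0,0,0],[0,0,0],[0,0,0],[0,0,0],[0,0,0]],"spin":[0,0,0,0,0,0]}'
python3 -m creep '{"hand":[0.1,0.1,-1,-1,-1,-1],"slide":[[-0.015,0,0],[-0.035,0,0],[-0.06,0,0],[-0.07,0,0],[-0.07,0,0],[-0.07,0,0]],"spin":[0,0,0,0,0,0]}'
python3 - <<'E'
from h import *
from station import ctrl
o=ctrl.get_obs();c=ctrl.calibration("wrist");im=ctrl.camera("wrist")
print(o['ee_pos'],o['grip_width'])
cv2.imwrite("pics/w19.png",cv2.resize(im[165:285,260:380,::-1],None,fx=5,fy=5,interpolation=cv2.INTER_CUBIC))
X=[.4870,-.2983]
for r,z in((.02,.066),(.02,.070),(.007,.086),(.026,.042)):
    print(r,z,((proj(c,[[X[0]+r*np.cos(t),X[1]+r*np.sin(t),z] for t in np.arange(4)*np.pi/2])-[260,165])*5+2).round(0).tolist())
cv2.imwrite("pics/sd19.png",cv2.resize(ctrl.camera("side")[130:230,340:460,::-1],None,fx=6,fy=6,interpolation=cv2.INTER_CUBIC))
E
```

```text
time_s: 25.37
ee_pos: [0.4868, -0.299, 0.058]
eef_rot: [-2.54, 1.571, 0.603]
force: [-0.6, 0.1, -0.6]
grip_width: 0.0423
time_s: 25.87
ee_pos: [0.4867, -0.2989, 0.1275]
eef_rot: [2.563, 1.571, -0.577]
force: [0.0, 0.5, -0.4]
grip_width: 0.0655
[ 0.48672229 -0.29892593  0.12750166] 0.06552936623449936
0.02 0.066 [[311.0, 253.0], [190.0, 372.0], [312.0, 486.0], [433.0, 371.0]]
0.02 0.07 [[311.0, 258.0], [188.0, 378.0], [311.0, 494.0], [434.0, 378.0]]
0.007 0.086 [[311.0, 364.0], [266.0, 408.0], [311.0, 451.0], [357.0, 408.0]]
0.026 0.042 [[311.0, 191.0], [166.0, 334.0], [312.0, 472.0], [457.0, 334.0]]
```

View pics/w19.png

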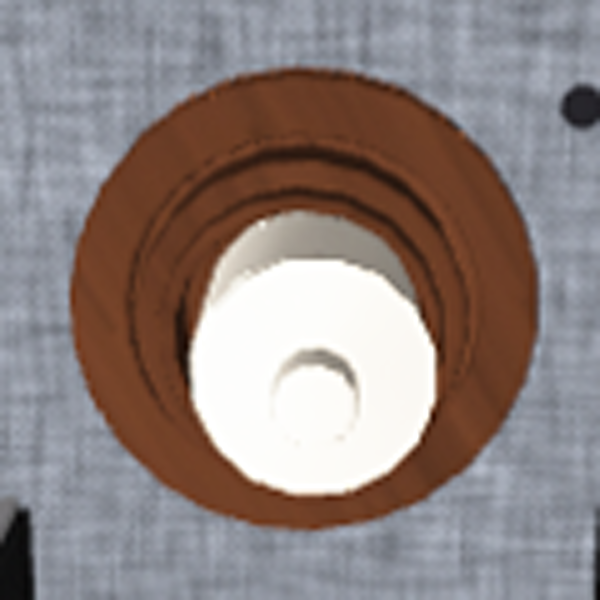

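View pics/sd19.png

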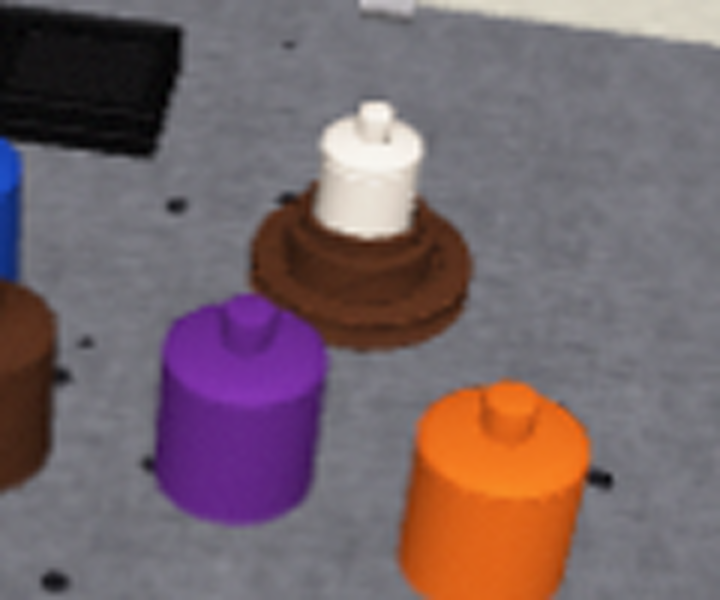

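The lid is on. Its disc and knob match the seated height, it stands upright in the side view, and its centre is at about (0.487, -0.2985). Next is the brown cap.

```bash
python3 -m creep '{"hand":[-1,-1,-1,-1,-1,-1,-1,-1,-1,-1],"slide":[[-0.005,-0.015,-0.012],[-0.01,-0.035,-0.03],[-0.015,-0.06,-0.052],[-0.02,-0.085,-0.075],[-0.02,-0.11,-0.1],[-0.02,-0.13,-0.118],[-0.02,-0.141,-0.125],[-0.02,-0.141,-0.125],[-0.02,-0.141,-0.125],[-0.02,-0.141,-0.125]],"spin":[0,0,0,0,0,0,0,0,0,0]}'
python3 look.py w20 brown 0.033
```

```text
time_s: 26.8
ee_pos: [0.6108, -0.1588, 0.1474]
eef_rot: [-0.119, 1.57, 3.023]
force: [-0.5, 0.1, 0.2]
grip_width: 0.0939
t 26.8 tcp [ 0.6108 -0.1588  0.1474] F [-0.5  0.1  0.2] w 0.0939
[ 289  183   67   73 3818] [322.1 219.9] world [ 0.615  -0.1584  0.033 ] diam 0.0628 0.0734 slide from tcp mm [-0.  -0.4 -4.2]
[ 180  189   53   61 1079] [210.  214.4] world [ 0.6207 -0.049   0.033 ] diam 0.0429 0.0709 slide from tcp mm [   0.  -109.8   -9.9]
[444 287  40  45 597] [467.4 305.8] world [ 0.5217 -0.312   0.033 ] diam 0.0227 0.0725 slide from tcp mm [1.000e-01 1.532e+02 8.910e+01]
[402 304  31  47 777] [413.9 331.9] world [ 0.491  -0.2573  0.033 ] diam 0.0198 0.0683 slide from tcp mm [1.000e-01 9.850e+01 1.199e+02]
```

View pics/w20.png

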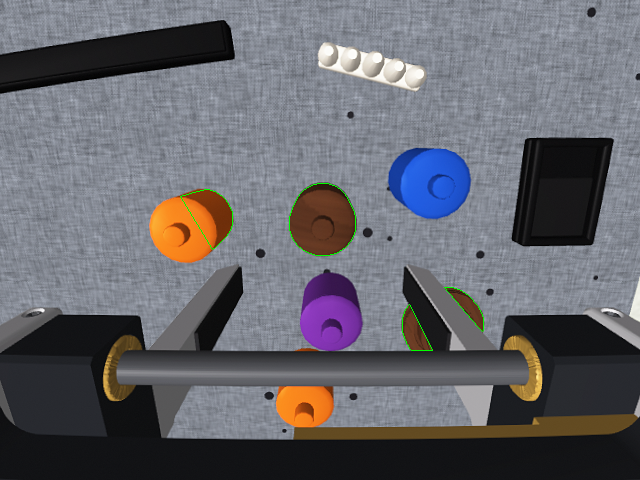

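Run:
```python
from h import *
from station import ctrl
o=ctrl.get_obs();c=ctrl.calibration("wrist");im=ctrl.camera("wrist")
print(o['ee_pos'])
cv2.imwrite("pics/w21.png",cv2.resize(im[170:270,270:380,::-1],None,fx=6,fy=6,interpolation=cv2.INTER_CUBIC))
for X in ([.613,-.1585],):
  for r,z in((.031,.064),(.031,0),(.01,.08)):
    print(r,z,((proj(c,[[X[0]+r*np.cos(t),X[1]+r*np.sin(t),z] for t in np.arange(4)*np.pi/2])-[270,170])*6+2.5).round(0).tolist())
```

```text
[ 0.61089769 -0.15898135  0.14775827]
0.031 0.064 [[314.0, 154.0], [105.0, 362.0], [315.0, 559.0], [524.0, 362.0]]
0.031 0 [[315.0, 98.0], [142.0, 272.0], [315.0, 438.0], [488.0, 272.0]]
0.01 0.08 [[315.0, 321.0], [243.0, 391.0], [315.0, 459.0], [386.0, 391.0]]
```

View pics/w21.png

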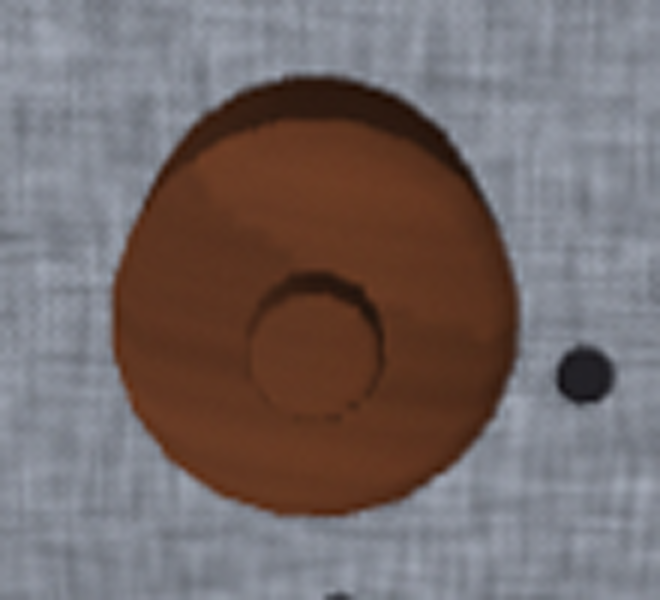

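Run:
```python
from h import *
from station import ctrl
for n in("scene","side"):
    c=ctrl.calibration(n);im=cv2.imread(f"pics/{n}0.png")
    u,v=proj(c,[[.617,-.158,.035]])[0].astype(int)
    x0,y0=u-30,v-30
    cr=cv2.resize(im[y0:y0+60,x0:x0+60],None,fx=10,fy=10,interpolation=cv2.INTER_CUBIC)
    cv2.imwrite(f"pics/cap_{n}.png",cr)
    for r,z in((.031,0),(.031,.056),(.031,.064),(.01,.08)):
        P=(proj(c,[[.617+r*np.cos(t),-.158+r*np.sin(t),z] for t in np.arange(60)*np.pi/30])-[x0,y0])*10+4.5
        print(n,r,z,"u",P[:,0].min().round(),P[:,0].max().round(),"v",P[:,1].min().round(),P[:,1].max().round())
```

```text
scene 0.031 0 u 188.0 454.0 v 280.0 503.0
scene 0.031 0.056 u 163.0 439.0 v 142.0 371.0
scene 0.031 0.064 u 159.0 437.0 v 121.0 351.0
scene 0.01 0.08 u 247.0 337.0 v 157.0 231.0
side 0.031 0 u 176.0 441.0 v 339.0 510.0
side 0.031 0.056 u 174.0 449.0 v 150.0 320.0
side 0.031 0.064 u 174.0 450.0 v 122.0 291.0
side 0.01 0.08 u 268.0 358.0 v 120.0 174.0
```

View pics/cap_scene.png

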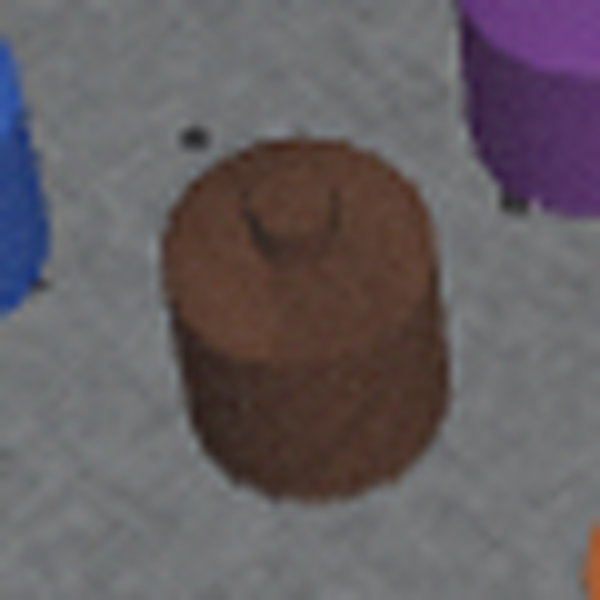

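View pics/cap_side.png

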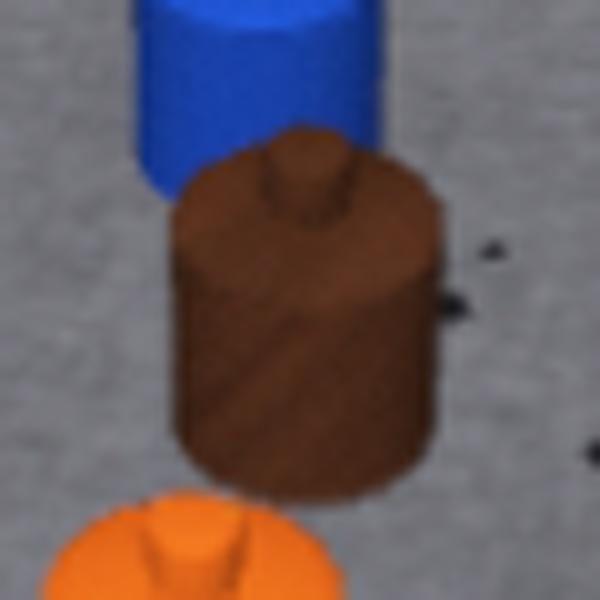

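Held against the other views, the cap centre is (0.617, -0.1587). The cap looks a few mm lower than stated, which doesn't matter for gripping it. I'll descend partway and recheck.

```bash
python3 -m creep '{"hand":[-1,-1,-1,-1,-1,-1],"slide":[[0.015,0,-0.006],[0.03,0,-0.006],[0.045,0,-0.006],[0.05,0,-0.006],[0.05,0,-0.006],[0.05,0,-0.006]],"spin":[0,0,0,0,0,0]}'
python3 - <<'E'
from h import *
from station import ctrl
o=ctrl.get_obs();c=ctrl.calibration("wrist");im=ctrl.camera("wrist")
print(o['ee_pos'])
cv2.imwrite("pics/w22.png",cv2.resize(im[170:320,220:420,::-1],None,fx=4,fy=4,interpolation=cv2.INTER_CUBIC))
for X in ([.617,-.1587],):
  for r,z in((.031,.064),(.031,0),(.01,.08),(.01,.064)):
    print(r,z,((proj(c,[[X[0]+r*np.cos(t),X[1]+r*np.sin(t),z] for t in np.arange(4)*np.pi/2])-[220,170])*4+1.5).round(0).tolist())
E
```

```text
time_s: 27.4
ee_pos: [0.6177, -0.1584, 0.0987]
eef_rot: [2.823, 1.57, -0.318]
force: [-0.5, 0.3, -0.8]
grip_width: 0.0938
[ 0.61766147 -0.15839066  0.09869821]
0.031 0.064 [[414.0, 158.0], [248.0, 322.0], [414.0, 475.0], [580.0, 322.0]]
0.031 0 [[413.0, 105.0], [280.0, 237.0], [413.0, 362.0], [546.0, 237.0]]
0.01 0.08 [[414.0, 295.0], [357.0, 350.0], [414.0, 403.0], [471.0, 350.0]]
0.01 0.064 [[414.0, 270.0], [360.0, 322.0], [414.0, 372.0], [467.0, 322.0]]
```

View pics/w22.png

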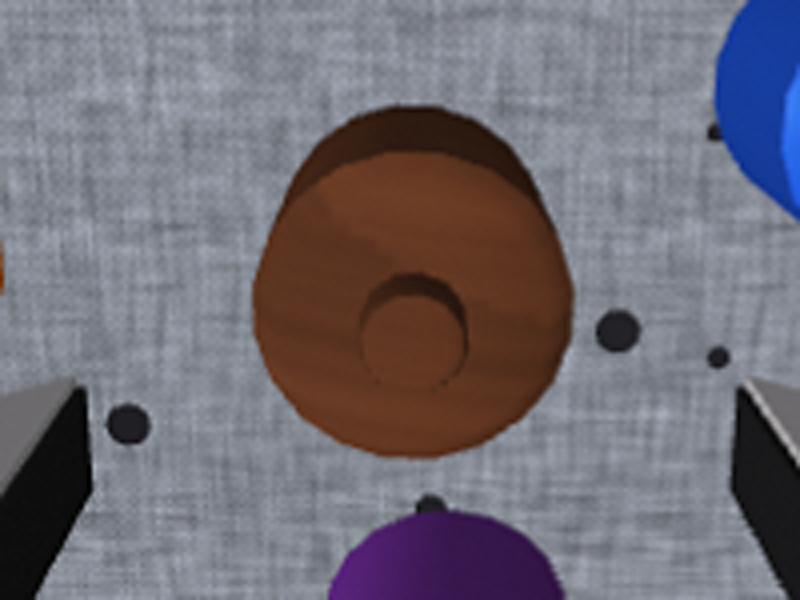

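The cap's foot outline matches x = 0.617 exactly, and the smaller top fits a rounded edge. I'll descend and grip.

```bash
python3 -m creep '{"hand":[-1,-1,-1,-1,-1,-1,-1,-1],"slide":[[0.015,0,0.0005],[0.035,0,0.0005],[0.055,0,0.0005],[0.07,0,0.0005],[0.081,0,0.0005],[0.087,0,0.0005],[0.087,0,0.0005],[0.087,0,0.0005]],"spin":[0,0,0,0,0,0,0,0]}' 20
python3 -m creep '{"hand":[1,1,1,1,1,1,1,1],"slide":[[0,0,0],[0,0,0],[0,0,0],[0,0,0],[0,0,0],[0,0,0],[0,0,0],[0,0,0]],"spin":[0,0,0,0,0,0,0,0]}' 20
python3 look.py w23 brown 0.033|head -1
```

```text
time_s: 28.12
ee_pos: [0.6176, -0.158, 0.0119]
eef_rot: [2.826, 1.57, -0.315]
force: [0.6, 1.0, -0.3]
grip_width: 0.094
time_s: 28.78
ee_pos: [0.6173, -0.1579, 0.0113]
eef_rot: [2.663, 1.57, -0.477]
force: [-0.6, 0.1, 2.1]
grip_width: 0.0617
t 28.7833 tcp [ 0.6173 -0.1579  0.0113] F [-0.6  0.1  2.1] w 0.0617
```

View pics/w23.png

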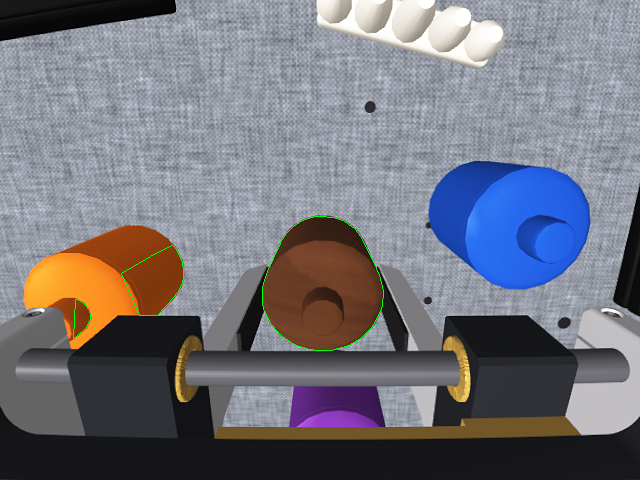

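```bash
python3 -m creep '{"hand":[1,1,1,1,1,1,1,1],"slide":[[-0.01,0,0],[-0.03,0,0],[-0.055,0,0],[-0.08,0,0],[-0.1,0,0],[-0.108,0,0],[-0.108,0,0],[-0.108,0,0]],"spin":[0,0,0,0,0,0,0,0]}'
python3 -m creep '{"hand":[1,1,1,1,1,1,1,1,1,1,1],"slide":[[0,0.012,0.012],[0,0.03,0.03],[0,0.055,0.052],[0,0.08,0.075],[0,0.105,0.098],[0,0.125,0.117],[0,0.135,0.127],[0,0.139,0.13],[0,0.139,0.13],[0,0.139,0.13],[0,0.139,0.13]],"spin":[0,0,0,0,0,0,0,0,0,0,0]}'
python3 - <<'E'
from h import *
from station import ctrl
o=ctrl.get_obs();c=ctrl.calibration("wrist");im=ctrl.camera("wrist")
print(o['ee_pos'],o['grip_width'])
cv2.imwrite("pics/w24.png",cv2.resize(im[180:330,220:420,::-1],None,fx=4,fy=4,interpolation=cv2.INTER_CUBIC))
for n in("side","scene"):
    c=ctrl.calibration(n);im=ctrl.camera(n);u,v=proj(c,[[.487,-.297,.08]])[0].astype(int)
    cv2.imwrite(f"pics/{n}24.png",cv2.resize(im[v-45:v+45,u-50:u+50,::-1],None,fx=6,fy=6,interpolation=cv2.INTER_CUBIC))
    print(n,u-50,v-45)
E
```

```text
time_s: 29.5
ee_pos: [0.6169, -0.1577, 0.1184]
eef_rot: [-0.359, 1.57, 2.784]
force: [0.8, 0.2, -1.8]
grip_width: 0.0616
time_s: 30.42
ee_pos: [0.4881, -0.2959, 0.1187]
eef_rot: [-1.02, 1.57, 2.124]
force: [-0.0, 0.1, -0.5]
grip_width: 0.0619
[ 0.48810104 -0.29592764  0.11868177] 0.061864338326658594
side 352 105
scene 203 69
```

View pics/w24.png

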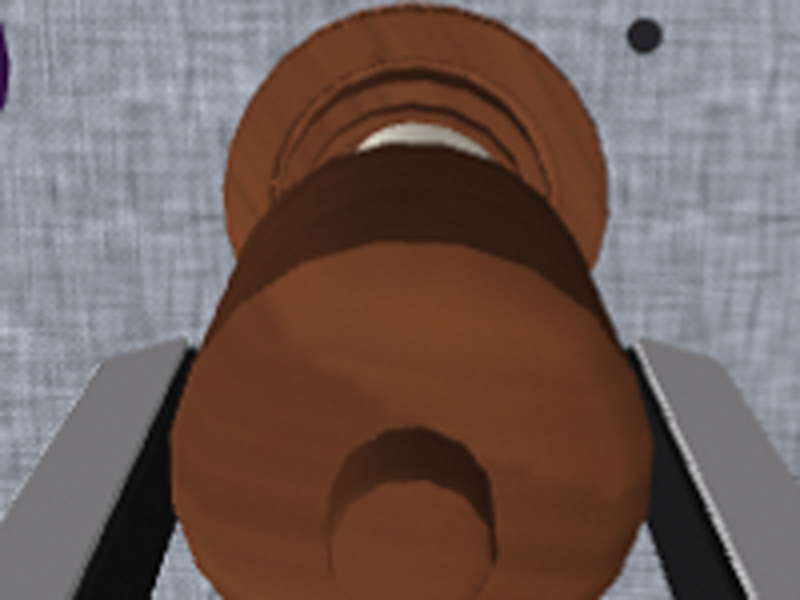

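View pics/side24.png

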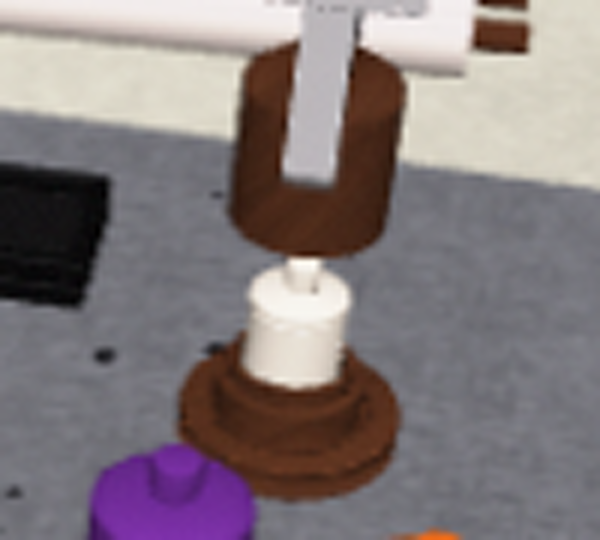

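View pics/scene24.png

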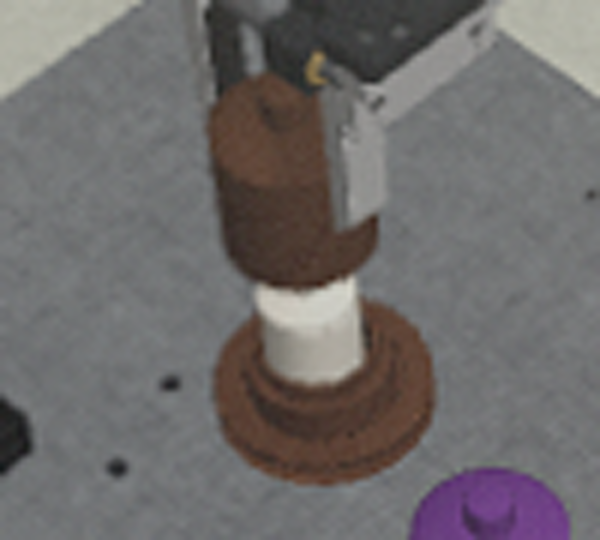

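```bash
python3 - <<'E'
from h import *
from station import ctrl
o=ctrl.get_obs();c=ctrl.calibration("wrist")
print(o['ee_pos'])
k=lambda u,v:(220+(u+.5)/4-.5,180+(v+.5)/4-.5)
print("cap top L R z~.165",plane(c,[k(171,445),k(652,445)],.165).round(4))
print("cap foot far edge-.031",(plane(c,[k(415,145)],.1074)-[.031,0,0]).round(4))
print("stand L R top",plane(c,[k(223,190),k(607,190),k(415,4)],.018).round(4))
print("collar far edge -.026",(plane(c,[k(415,103)],.042)-[.026,0,0]).round(4))
print("shoulder far edge -.031",(plane(c,[k(415,66)],.034)-[.031,0,0]).round(4))
E
python3 - <<'E'
import cv2
im=cv2.imread("pics/w24.png");cv2.imwrite("pics/w24c.png",cv2.resize(im[0:300,200:640],None,fx=1.8,fy=1.8,interpolation=cv2.INTER_CUBIC))
E
```

```text
[ 0.48789115 -0.29620613  0.11890278]
cap top L R z~.165 [[ 0.4917 -0.2654  0.165 ]
 [ 0.4918 -0.3266  0.165 ]]
cap foot far edge-.031 [[ 0.4873 -0.2966  0.1074]]
stand L R top [[ 0.4883 -0.2518  0.018 ]
 [ 0.4883 -0.342   0.018 ]
 [ 0.5317 -0.2968  0.018 ]]
collar far edge -.026 [[ 0.4874 -0.2968  0.042 ]]
shoulder far edge -.031 [[ 0.489  -0.2968  0.034 ]]
```

View pics/w24c.png

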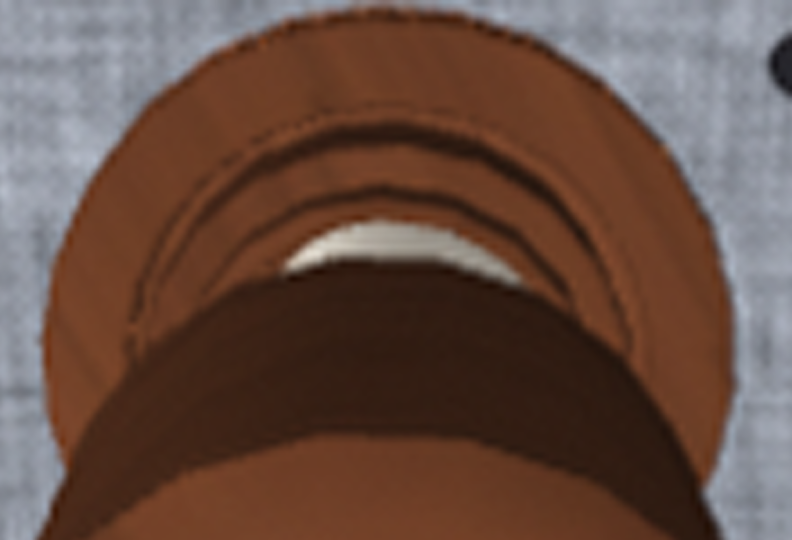

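Run:
```python
from h import *
from station import ctrl
c=ctrl.calibration("wrist")
k=lambda u,v:(220+(u+.5)/4-.5,180+(v+.5)/4-.5)
for v,z,r in((103,.034,.026),(111,.042,.026),(68,.018,.031),(78,.034,.031),(60,.018,.034),(4,.018,.046)):
    print(v,z,(plane(c,[k(413,v)],z)-[r,0,0])[0].round(4))
s=ctrl.calibration("side")
h=lambda u,v:(352+(u+.5)/6-.5,105+(v+.5)/6-.5)
# side view: x from left/right outline
print("cap foot L R", plane(s,[h(230,215),h(386,222)],.109).round(4))
print("stand L R", plane(s,[h(178,415),h(400,420)],.018).round(4))
print("collar L R", plane(s,[h(214,385),h(370,385)],.034).round(4))
```

```text
103 0.034 [ 0.4859 -0.2964  0.034 ]
111 0.042 [ 0.4856 -0.2964  0.042 ]
68 0.018 [ 0.4861 -0.2964  0.018 ]
78 0.034 [ 0.4864 -0.2964  0.034 ]
60 0.018 [ 0.485  -0.2964  0.018 ]
4 0.018 [ 0.4857 -0.2964  0.018 ]
cap foot L R [[ 0.5179 -0.2868  0.109 ]
 [ 0.4583 -0.2972  0.109 ]]
stand L R [[ 0.529  -0.2765  0.018 ]
 [ 0.4399 -0.2959  0.018 ]]
collar L R [[ 0.5159 -0.2785  0.034 ]
 [ 0.4542 -0.2945  0.034 ]]
```

```bash
python3 -m creep '{"hand":[1,1,1,1,1,1,1,1,1,1],"slide":[[0.004,0.0003,0.0018],[0.012,0.0003,0.0018],[0.02,0.0003,0.0018],[0.028,0.0003,0.0018],[0.036,0.0003,0.0018],[0.044,0.0003,0.0018],[0.052,0.0003,0.0018],[0.057,0.0003,0.0018],[0.057,0.0003,0.0018],[0.057,0.0003,0.0018]],"spin":[0,0,0,0,0,0,0,0,0,0]}'
python3 - <<'E'
from h import *
from station import ctrl
o=ctrl.get_obs();c=ctrl.calibration("wrist");im=ctrl.camera("wrist")
print(o['ee_pos'],o['grip_width'])
cv2.imwrite("pics/w25.png",cv2.resize(im[180:330,220:420,::-1],None,fx=4,fy=4,interpolation=cv2.INTER_CUBIC))
for n in("side","scene"):
    c=ctrl.calibration(n);im=ctrl.camera(n);u,v=proj(c,[[.487,-.297,.05]])[0].astype(int)
    cv2.imwrite(f"pics/{n}25.png",cv2.resize(im[v-30:v+30,u-40:u+40,::-1],None,fx=9,fy=9,interpolation=cv2.INTER_CUBIC))
    print(n,u-40,v-30)
E
```

```text
time_s: 31.4
ee_pos: [0.4855, -0.2973, 0.0619]
eef_rot: [-0.638, 1.571, 2.505]
force: [0.9, -0.5, -0.9]
grip_width: 0.0617
[ 0.48549049 -0.29726372  0.06192022] 0.061674939022824754
side 360 130
scene 214 92
```

View pics/w25.png

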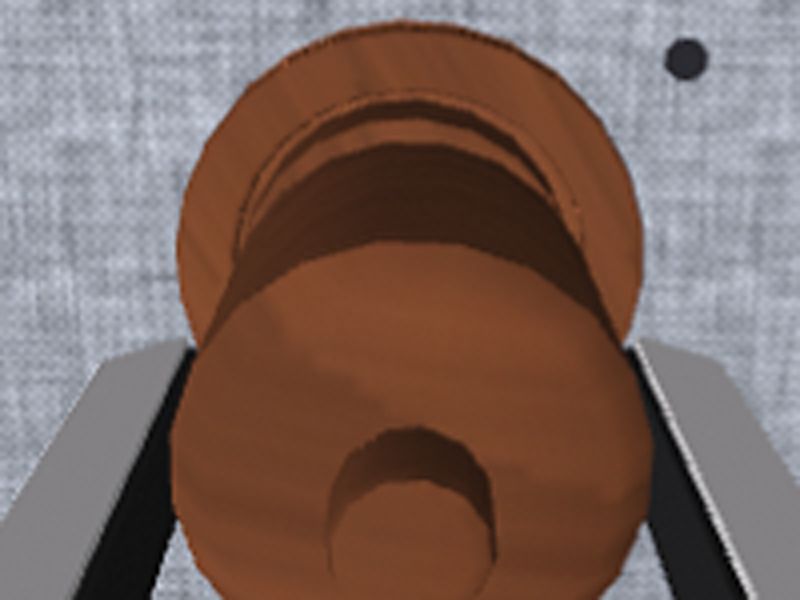

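View pics/side25.png

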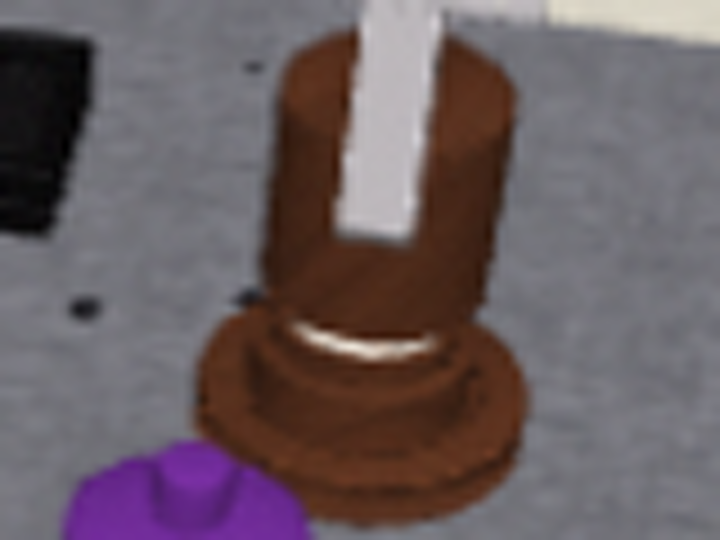

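View pics/scene25.png

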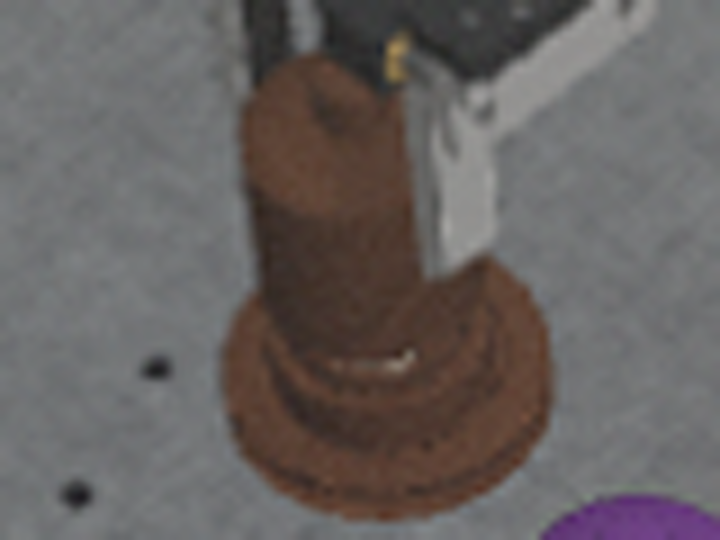

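Run:
```python
from h import *
from station import ctrl
o=ctrl.get_obs();print(o['ee_pos'])
c=ctrl.calibration("wrist")
k=lambda u,v:(220+(u+.5)/4-.5,180+(v+.5)/4-.5)
for n,u,v,z,r in(("cap",412,142,o['ee_pos'][2]-.0113,.031),("sh",410,118,.034,.031),("bodyfoot",410,99,.018,.031),("stand",410,21,.018,.046)):
    print(n,(plane(c,[k(u,v)],z)-[r,0,0])[0].round(4))
print("stand LR",plane(c,[k(177,250),k(643,250)],.018).round(4)[:,1])
print("cap LR",plane(c,[k(171,445),k(652,445)],o['ee_pos'][2]-.0113+.058).round(4)[:,1])
s=ctrl.calibration("side")
h=lambda u,v:(360+(u+.5)/9-.5,130+(v+.5)/9-.5)
print("side cap", plane(s,[h(262,285),h(487,300)],.0506).round(4).mean(0))
print("side stand", plane(s,[h(195,395),h(527,400)],.018).round(4).mean(0))
print("side body", plane(s,[h(245,365),h(475,375)],.034).round(4).mean(0))
s=ctrl.calibration("scene")
h=lambda u,v:(214+(u+.5)/9-.5,92+(v+.5)/9-.5)
print("scene cap foot near", plane(s,[h(375,367)],.0506)[0].round(4), "body shoulder near",plane(s,[h(382,408)],.034)[0].round(4))
print("vertical proj scene",[((proj(s,[[.486,-.2965,z]])-[214,92])*9)[0].round(0) for z in(.018,.034,.05,.11)])
```

```text
[ 0.4857415  -0.29741364  0.06251363]
cap [ 0.4857 -0.2974  0.0512]
sh [ 0.4864 -0.2971  0.034 ]
bodyfoot [ 0.4869 -0.2971  0.018 ]
stand [ 0.4865 -0.2971  0.018 ]
stand LR [-0.252  -0.3421]
cap LR [-0.2667 -0.3277]
side cap [ 0.4854  -0.29105  0.0506 ]
side stand [ 0.4849  -0.28795  0.018  ]
side body [ 0.48575 -0.27815  0.034  ]
scene cap foot near [ 0.507  -0.274   0.0506] body shoulder near [ 0.507  -0.2733  0.034 ]
vertical proj scene [array([379., 353.]), array([374., 315.]), array([369., 276.]), array([351., 124.])]
```

All views put the cap within 1 mm of the base axis, so I'll lower it slowly.

```bash
python3 -m creep '{"hand":[1,1,1,1,1,1,1,1,1],"slide":[[0.002,0,-0.0004],[0.004,0,-0.0004],[0.006,0,-0.0004],[0.008,0,-0.0004],[0.0095,0,-0.0004],[0.011,0,-0.0004],[0.0125,0,-0.0004],[0.0125,0,-0.0004],[0.0125,0,-0.0004]],"spin":[0,0,0,0,0,0,0,0,0]}'
```

```text
time_s: 32.3
ee_pos: [0.4859, -0.2972, 0.0495]
eef_rot: [-0.912, 1.571, 2.231]
force: [-0.1, 0.4, -0.9]
grip_width: 0.0619
```

```bash
python3 -m creep '{"hand":[1,1,1,1,1,1],"slide":[[0.001,0,0],[0.002,0,0],[0.003,0,0],[0.004,0,0],[0.004,0,0],[0.004,0,0]],"spin":[0,0,0,0,0,0]}'
```

```text
time_s: 32.8
ee_pos: [0.4859, -0.2973, 0.0455]
eef_rot: [-0.875, 1.571, 2.268]
force: [-0.1, 0.1, -0.9]
grip_width: 0.062
```

```bash
python3 -m creep '{"hand":[1,1,1],"slide":[[0.0005,0,0],[0.0005,0,0],[0.0005,0,0]],"spin":[0,0,0]}'
python3 -m creep '{"hand":[-0.4,-0.5,-0.7,-0.9,-1,-1,-1],"slide":[[0,0,0],[0,0,0],[0,0,0],[0,0,0],[0,0,0],[0,0,0],[0,0,0]],"spin":[0,0,0,0,0,0,0]}'
python3 -m creep '{"hand":[-1,-1,-1,-1,-1,-1,-1,-1],"slide":[[-0.015,0,0],[-0.035,0,0],[-0.06,0,0],[-0.085,0,0],[-0.11,0,0],[-0.12,0,0],[-0.12,0,0],[-0.12,0,0]],"spin":[0,0,0,0,0,0,0,0]}'
python3 - <<'E'
from h import *
from station import ctrl
o=ctrl.get_obs();c=ctrl.calibration("wrist");im=ctrl.camera("wrist")
print(o['ee_pos'],o['grip_width'])
cv2.imwrite("pics/w26.png",cv2.resize(im[150:300,220:420,::-1],None,fx=4,fy=4,interpolation=cv2.INTER_CUBIC))
for n in("side","scene"):
    c=ctrl.calibration(n);im=ctrl.camera(n);u,v=proj(c,[[.487,-.297,.05]])[0].astype(int)
    cv2.imwrite(f"pics/{n}26.png",cv2.resize(im[v-30:v+30,u-40:u+40,::-1],None,fx=9,fy=9,interpolation=cv2.INTER_CUBIC))
    cv2.imwrite(f"pics/{n}26full.png",im[:,:,::-1])
E
```

```text
time_s: 33.05
ee_pos: [0.486, -0.2973, 0.0453]
eef_rot: [2.576, 1.57, -0.564]
force: [-0.2, 0.6, 3.8]
grip_width: 0.0612
time_s: 33.63
ee_pos: [0.4859, -0.2973, 0.045]
eef_rot: [-0.76, 1.571, 2.383]
force: [0.3, 0.5, 0.5]
grip_width: 0.0936
time_s: 34.3
ee_pos: [0.4857, -0.2971, 0.1642]
eef_rot: [-0.624, 1.57, 2.518]
force: [1.4, -0.1, -0.8]
grip_width: 0.094
[ 0.48573409 -0.29713786  0.16417196] 0.09395266235403198
```

View pics/w26.png

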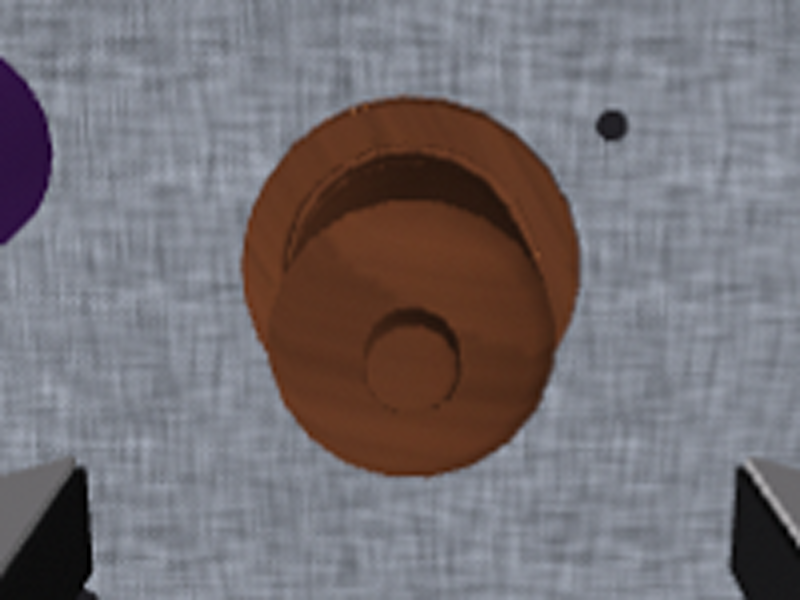

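View pics/side26.png

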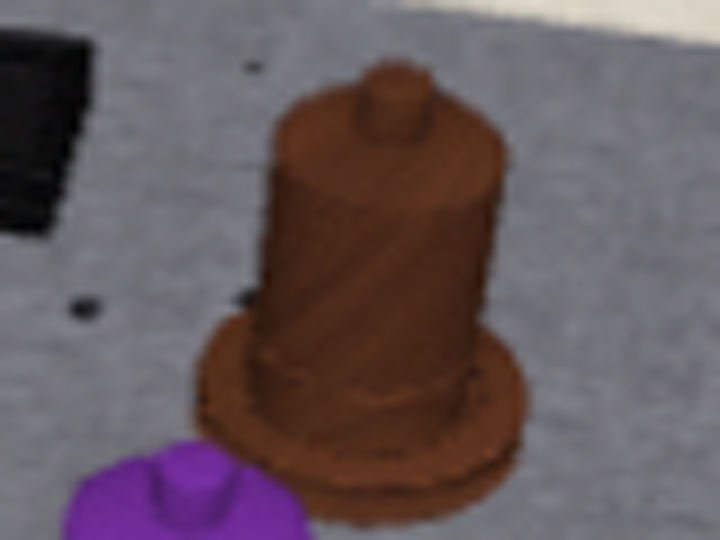

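View pics/scene26.png

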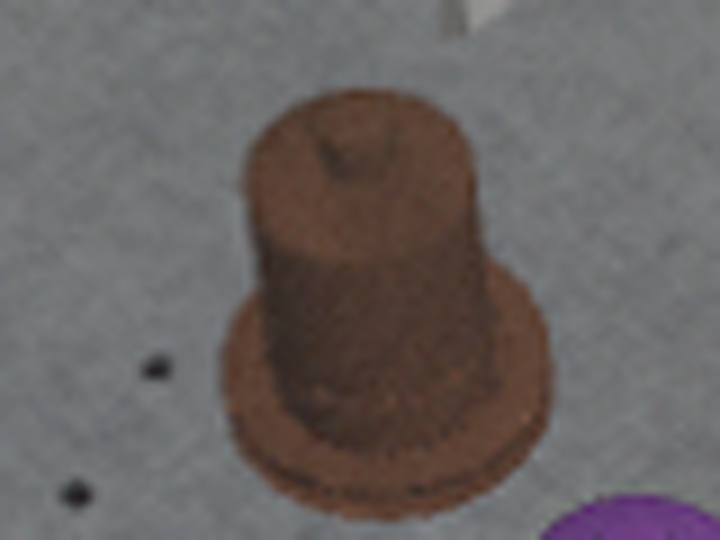

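View pics/scene26full.png

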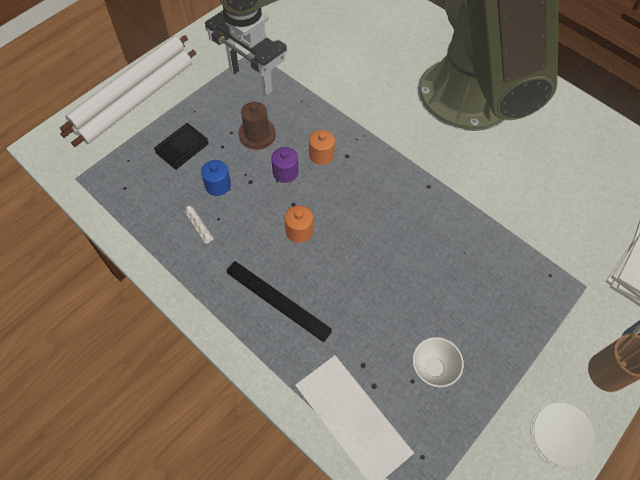

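The cap sits on the base's shoulder: the seam is closed all round, it stands upright, and contact came at the expected height (+3.8 N at 0.0453 m). The bystanders are where they were in the first picture and the arm is clear, so I'll hand in.

Run:
```python
from station import ctrl
print(ctrl.hand_in()); print(ctrl.get_obs()['time_s'])
```

```text
the job is handed in; nothing more can be done
None
the job is handed in; nothing more can be done
```

I put the canister together on its stand in the required order: base, pot, lid, then cap. Each piece was let go before I took the next, and I handed the job in at about 34.5 s of the 133 s allowed.

**Last checks:**
- **Pieces:** The camera views show all of them at seated height and upright, within about 2 mm of the base's axis. The seam between cap and base is closed, and the open gripper is well clear above.
- **Bystanders:** The inkstone, paperweight, water bowl, brush rest and coloured look-alikes look unmoved. I compared these by eye and did not measure them again.

**What disagreed:**
- **Fingertips:** They stand about 18 mm behind the reported TCP, not 8 mm ahead as stated. The first try at the base closed above it without moving it. I corrected the height for every grasp after that.
- **Cap:** Its upper edge looked 4–8 mm lower than the stated height, perhaps because it is rounded. I did not resolve this. It did not affect the fit.
- **First move:** It stopped short because a joint speed limit slowed it. Tool positions sometimes differed by 1–2 mm from what I commanded, so I measured again before each placing.

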